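# Load the bottle shaker in a dental laboratory and wind it up

### The job

Slide the shaker's clamp bar back, take the finished blue-capped bottle off and stand it in the green work pan. Then load every red-capped bottle, the one packed in the middle of the full crate and those standing on the bench, upright in a row between the two bars, slide the clamp bar up snug against them and, last, wind the timer key clockwise all the way to its stop. Do not drop the bottles, leave the white-capped bottles in the crate standing in their places, and do not disturb the other things on the bench.

Things in the scene. Friction and masses are not known exactly. Their poses are not given: they have to be found in the camera images.
- shaker: orbital shaker, fixed, 260 (x) x 260 (y) mm; origin centred under it on the bench, +x to its rear. Control panel x -130 to -45 mm, top at z 55 mm; flat platform x -45 to 130 mm, top at z 90 mm. A fixed rear bar along y, 12 mm thick, 22 mm over the platform, has its axis at x 116 mm; bottles standing against it have their axes at x 90 mm, at y from -90 to 90 mm
- clamp (a joint): sliding clamp bar of the shaker, m: 0 = drawn fully back to the front, grows towards the rear bar, stop at 0.060. A rubber bar along y, 12 mm thick, 22 mm over the platform, axis at shaker x = 10 mm + joint; touches bottles that stand against the rear bar at 0.054. Stays where left (friction about 2.5 N); pushes loose bottles along
- clamp_grip (a point): the clamp bar's grip: an upright blue plate 12 mm thick (shaker x), 40 mm wide (y), from 7 to 45 mm over the platform, 55 mm in front of the clamp bar; a flat tongue 22 mm wide, its top 17 mm over the platform, joins them; this point is in its middle, 35 mm over the platform (125 mm over the bench); axes as the shaker's
- timer (a joint): the shaker's wind-up timer, rad: 0 = run down; grows as its key is turned clockwise seen from above; end stop (fully wound) 4.71. The spring pulls back harder as it is wound, but the clockwork holds the key wherever it is let go (turning takes 0.10 to 0.16 N m)
- timer_key (a point): the winding key on the control panel: an upright blue bar 46 mm long (its own x), 12 mm thick (y), on a black disc 52 mm across; this point is on the vertical turning axis, 85 mm over the bench; the bar spans heights 63 to 90 mm; the frame turns with the key
- crate: blue open crate with nine bottles, fixed; 134 x 134 mm, walls 6 mm thick and 34 mm high, floor 6 mm thick; origin at the centre of its underside. The bottles stand touching in three rows of three, 40.4 mm apart along the crate's x and y, so the widest gaps between the caps are on the diagonals; one drawn up off-line drags its neighbours
- pan: green work pan, an open tray fixed to the bench, 105 (x) x 130 (y) mm, rim 18 mm high, walls 3 mm thick, floor 3 mm thick; origin at the centre of its underside
- red_crate: squat stain-liquid bottle with a yellow label band and a red cap: round body 40 mm diameter and 38 mm high, shoulder up to 46 mm, cylindrical cap 18 mm diameter from 46 to 70 mm (the top); about 90 g, heavy foot; origin at the centre of the underside, z up along the bottle; it stands in the middle place of the crate
- blue: squat stain-liquid bottle with a yellow label band and a blue cap: round body 40 mm diameter and 38 mm high, shoulder up to 46 mm, cylindrical cap 18 mm diameter from 46 to 70 mm (the top); about 90 g, heavy foot; origin at the centre of the underside, z up along the bottle; the finished bottle that stands on the shaker at the start, against the rear bar
- red1: squat stain-liquid bottle with a yellow label band and a red cap: round body 40 mm diameter and 38 mm high, shoulder up to 46 mm, cylindrical cap 18 mm diameter from 46 to 70 mm (the top); about 90 g, heavy foot; origin at the centre of the underside, z up along the bottle; stands on the bench (two to four of these are present)
- red2: squat stain-liquid bottle with a yellow label band and a red cap: round body 40 mm diameter and 38 mm high, shoulder up to 46 mm, cylindrical cap 18 mm diameter from 46 to 70 mm (the top); about 90 g, heavy foot; origin at the centre of the underside, z up along the bottle; stands on the bench (two to four of these are present)
- red3: squat stain-liquid bottle with a yellow label band and a red cap: round body 40 mm diameter and 38 mm high, shoulder up to 46 mm, cylindrical cap 18 mm diameter from 46 to 70 mm (the top); about 90 g, heavy foot; origin at the centre of the underside, z up along the bottle; stands on the bench (two to four of these are present)
- red4: squat stain-liquid bottle with a yellow label band and a red cap: round body 40 mm diameter and 38 mm high, shoulder up to 46 mm, cylindrical cap 18 mm diameter from 46 to 70 mm (the top); about 90 g, heavy foot; origin at the centre of the underside, z up along the bottle; stands on the bench (two to four of these are present)
- white_bench: squat stain-liquid bottle with a yellow label band and a white cap: round body 40 mm diameter and 38 mm high, shoulder up to 46 mm, cylindrical cap 18 mm diameter from 46 to 70 mm (the top); about 90 g, heavy foot; origin at the centre of the underside, z up along the bottle; bystander on the bench
- white1: squat stain-liquid bottle with a yellow label band and a white cap: round body 40 mm diameter and 38 mm high, shoulder up to 46 mm, cylindrical cap 18 mm diameter from 46 to 70 mm (the top); about 90 g, heavy foot; origin at the centre of the underside, z up along the bottle; one of the eight neighbours in the crate
- white2: squat stain-liquid bottle with a yellow label band and a white cap: round body 40 mm diameter and 38 mm high, shoulder up to 46 mm, cylindrical cap 18 mm diameter from 46 to 70 mm (the top); about 90 g, heavy foot; origin at the centre of the underside, z up along the bottle; one of the eight neighbours in the crate
- white3: squat stain-liquid bottle with a yellow label band and a white cap: round body 40 mm diameter and 38 mm high, shoulder up to 46 mm, cylindrical cap 18 mm diameter from 46 to 70 mm (the top); about 90 g, heavy foot; origin at the centre of the underside, z up along the bottle; one of the eight neighbours in the crate
- white4: squat stain-liquid bottle with a yellow label band and a white cap: round body 40 mm diameter and 38 mm high, shoulder up to 46 mm, cylindrical cap 18 mm diameter from 46 to 70 mm (the top); about 90 g, heavy foot; origin at the centre of the underside, z up along the bottle; one of the eight neighbours in the crate
- white5: squat stain-liquid bottle with a yellow label band and a white cap: round body 40 mm diameter and 38 mm high, shoulder up to 46 mm, cylindrical cap 18 mm diameter from 46 to 70 mm (the top); about 90 g, heavy foot; origin at the centre of the underside, z up along the bottle; one of the eight neighbours in the crate
- white6: squat stain-liquid bottle with a yellow label band and a white cap: round body 40 mm diameter and 38 mm high, shoulder up to 46 mm, cylindrical cap 18 mm diameter from 46 to 70 mm (the top); about 90 g, heavy foot; origin at the centre of the underside, z up along the bottle; one of the eight neighbours in the crate
- white7: squat stain-liquid bottle with a yellow label band and a white cap: round body 40 mm diameter and 38 mm high, shoulder up to 46 mm, cylindrical cap 18 mm diameter from 46 to 70 mm (the top); about 90 g, heavy foot; origin at the centre of the underside, z up along the bottle; one of the eight neighbours in the crate
- white8: squat stain-liquid bottle with a yellow label band and a white cap: round body 40 mm diameter and 38 mm high, shoulder up to 46 mm, cylindrical cap 18 mm diameter from 46 to 70 mm (the top); about 90 g, heavy foot; origin at the centre of the underside, z up along the bottle; one of the eight neighbours in the crate
- bur_block: bystander: yellow block 60 x 40 x 20 mm with burs standing in it, 40 mm high in all; origin under its centre
- model: bystander: plaster jaw model on a brown base, 58 x 62 x 33 mm; origin under its centre
Not all that is in view belongs to the job. What is shaped like the white3 but purple is not meant.

How it is judged:
On the way, in this order (a step that is already met when the one before it is completed fails the run):
1. the clamp bar is slid back (joint below 0.02) (value of joint clamp below 0.02 m), for 0.2 s.
2. the blue-capped bottle stands in the pan and all red-capped bottles stand on the platform between the bars, released (x of blue in the frame of pan between -0.04 and 0.04 m and y of blue in the frame of pan between -0.052 and 0.052 m and z of blue in the frame of pan between -0.003 and 0.01 m and angle between each of blue, red_crate, red1, red2, red3, red4's own z axis and vertical below 0.12 rad and x of red_crate in the frame of shaker between 0.02 and 0.105 m and y of red_crate in the frame of shaker between -0.105 and 0.105 m and z of red_crate in the frame of shaker between 0.084 and 0.098 m and x of red1 in the frame of shaker between 0.02 and 0.105 m and y of red1 in the frame of shaker between -0.105 and 0.105 m and z of red1 in the frame of shaker between 0.084 and 0.098 m and x of red2 in the frame of shaker between 0.02 and 0.105 m and y of red2 in the frame of shaker between -0.105 and 0.105 m and z of red2 in the frame of shaker between 0.084 and 0.098 m and x of red3 in the frame of shaker between 0.02 and 0.105 m and y of red3 in the frame of shaker between -0.105 and 0.105 m and z of red3 in the frame of shaker between 0.084 and 0.098 m and x of red4 in the frame of shaker between 0.02 and 0.105 m and y of red4 in the frame of shaker between -0.105 and 0.105 m and z of red4 in the frame of shaker between 0.084 and 0.098 m and contact force between the fingers and red_crate below 0.3 N and contact force between the fingers and red1 below 0.3 N and contact force between the fingers and red2 below 0.3 N and contact force between the fingers and red3 below 0.3 N and contact force between the fingers and red4 below 0.3 N and contact force between the fingers and blue below 0.3 N), for 0.2 s.
3. the clamp bar is snug against the row of red-capped bottles (x of red_crate in the frame of shaker between 0.08 and 0.1 m and y of red_crate in the frame of shaker between -0.105 and 0.105 m and z of red_crate in the frame of shaker between 0.084 and 0.098 m and angle between each of red_crate, red1, red2, red3, red4's own z axis and vertical below 0.12 rad and x of red1 in the frame of shaker between 0.08 and 0.1 m and y of red1 in the frame of shaker between -0.105 and 0.105 m and z of red1 in the frame of shaker between 0.084 and 0.098 m and x of red2 in the frame of shaker between 0.08 and 0.1 m and y of red2 in the frame of shaker between -0.105 and 0.105 m and z of red2 in the frame of shaker between 0.084 and 0.098 m and x of red3 in the frame of shaker between 0.08 and 0.1 m and y of red3 in the frame of shaker between -0.105 and 0.105 m and z of red3 in the frame of shaker between 0.084 and 0.098 m and x of red4 in the frame of shaker between 0.08 and 0.1 m and y of red4 in the frame of shaker between -0.105 and 0.105 m and z of red4 in the frame of shaker between 0.084 and 0.098 m and value of joint clamp above 0.05 m), for 0.2 s.
4. the timer is wound to its stop (value of joint timer above 4.5 rad), for 0.2 s.
At the end, for the whole second after the job is handed in: All red-capped bottles upright (7 deg) on the shaker within 10 mm of their place at the rear bar, clamp within 4 mm of touching (over 0.050), timer over 4.5 rad, blue-capped bottle upright in the pan, eight white-capped bottles standing in the crate, all released and at rest (all of step 3 and x of blue in the frame of pan between -0.04 and 0.04 m and y of blue in the frame of pan between -0.052 and 0.052 m and z of blue in the frame of pan between -0.003 and 0.01 m and angle between blue's own z axis and vertical below 0.12 rad and z of each of white1, white2, white3, white4, white5, white6, white7, white8 in the frame of crate below 0.02 m and angle between each of white1, white2, white3, white4, white5, white6, white7, white8's own z axis and vertical below 0.2 rad and value of joint timer above 4.5 rad and contact force between the fingers and red_crate below 0.3 N and contact force between the fingers and red1 below 0.3 N and contact force between the fingers and red2 below 0.3 N and contact force between the fingers and red3 below 0.3 N and contact force between the fingers and red4 below 0.3 N and contact force between the fingers and blue below 0.3 N and linear speed of each of red_crate, red1, red2, red3, red4, blue below 0.02 m/s).
It fails at once if a white-capped neighbour is pulled up out of the crate (over 25 mm) or tipped over in it (z of any of white1, white2, white3, white4, white5, white6, white7, white8 in the frame of crate above 0.031 m or angle between any of white1, white2, white3, white4, white5, white6, white7, white8's own z axis and vertical above 0.6 rad).
It fails at once if a bystander on the bench (white-capped bottle, bur block, jaw model) is moved more than 30 mm or knocked over (distance of any of white_bench, bur_block, model from where it was at the start of the episode above 0.03 m or angle between white_bench's own z axis and vertical above 0.4 rad).
It fails at once if a red-capped or blue-capped bottle is dropped or flung (faster than 1.2 m/s) (linear speed of any of red_crate, red1, red2, red3, red4, blue above 1.2 m/s).
Of red1, red2, red3, red4 only 2 to 4 are there at a start; the rules pass over those that are not, and their reading is None.
At some moment in a run one of red1, red2, red3, red4 may be knocked a few centimetres aside while the robot is not near it.
It also fails if it takes over 210 s, if anything falls off the work surface, if the arm or the gripper's body presses on something with over 40 N, if the wrist force passes 120 N, or if a joint passes its speed limit or range.

### The arm

A 6-joint arm with a two-finger parallel gripper is mounted at the origin on the work surface. World frame = base frame: x ahead of the robot, y to its left, z up, the work surface at z = 0. Lengths are in m, angles in rad, forces in N, time in s.
With the tool pointing down it reaches from about 0.35 to 0.85 m from the base axis. Payload 8.1 kg.
Tool frame: the origin (TCP) lies at the very end of the fingers, on their centre line; the grasp point (between the pads) lies 19 mm behind it; x points along the fingers, y is the direction in which the jaws open and shut, and the axes are right-handed (so a half turn about x gives the same grasp; the last joint's range is limited). The gripper opens to 93 mm and grips with 3 to 60 N. Pads are 15 mm wide; open, the fingers measure 128 mm over their backs; the gripper's body (75 mm by 188 mm) begins 65 mm behind the grasp point.
Start: joints at [1.037, 0.13, 1.488, -0, 1.523, -0.085], TCP at [0.26, 0.541, 0.182] pointing down, gripper open.
Joint ranges: [-2.96, 2.96], [-0.89, 2.26], [0.02, 2.5], [-1.34, 4.48], [0, 2.73], [-2.66, 2.66]. Speed limits (rad/s): [2.39, 2.39, 2.79, 3.14, 3.14, 3.14].

### API

Orientations are given as a rotation vector (axis times angle).
In Python, from plant import * gives the robot as it stands. The module is installed in compiled form; this text tells all that it offers.
- The arm moves only by the tool apply_moves, never from a script. Its argument "series" is a list of rows, each an object with "jaw": the gripper's target within -1 to 1 (shut at 1, half-way at 0, fully open at -1); "linear": the shift along the tool's x, y, z normalised to -1 to 1, where 1 is 0.6 m, a list of three; "roll": the turn about the tool's x normalised to -1 to 1, where 1 is 30 degrees. A call has 1 to 20 rows; each row is the pose to reach, as a shift and turn from the pose measured when the call began, along the tool's axes at that moment; what a row does not reach only later rows make up. A row lasts 1/8 s, in which the tool goes at most 62.5 mm and 10.7 degrees, less where a joint would pass 70% of its speed; a pose out of reach is approached as far as the arm can. A call with a number of a shift or a turn outside -1 to 1 is refused whole. A call with a gripper value outside its range is refused whole. The fingers move at their own pace and stop on an object; "force" is the grip in N (left out, the last holds). Time passes only in rows, so rows that repeat a pose let the fingers close. It gives the time, the measured TCP pose, the force and the opening at its end, in the units of the state.
- read_state(): the state, without advancing time (a new reading comes with each control period).
- read_camera(name): name is "scene" or "top"; returns a dict with "pixels" (480x640x3 uint8, blue, green, red), "intrinsics" (3x3 intrinsics, pixels), "D" ([k1, k2, p1, p2, k3] as OpenCV has them; the pictures are not rectified), "rvec" (rotation vector, rad) and "tvec" (3), from world to camera coordinates, as OpenCV has them. Camera axes: x right, y down, z forward; pixel columns grow to the right and rows downward; lengths in m; the calibration is good to about 2 mm. A picture is of the moment at which its call begins. There is no depth.
- close_job(): hands the job in, once; it reports no verdict.
The state is a dict: "t": time; "q": joint angles; "dq": joint speeds; "joint_torque": joint torques, N m; "tool_pos": TCP position; "orientation": TCP orientation; "force": force on the tool from outside, world axes, zero at the start; "wrist_torque": the same for the moment, N m; "opening": finger opening in m.
Only numpy, scipy, OpenCV 4.12 (cv2) and the standard library are available. Lean on these libraries where they do the work, as an engineer would, in place of code of your own. Each camera call takes 0.05 s, during which the arm holds its last target. There are 200 camera calls.

## Working session

There is one attempt and no reset: what is moved stays moved. The work goes in short steps, Python scripts to look and compute and a tool call to move; the robot and the scene stay as the last step left them, time stands still between calls to the robot, and variables do not carry over. Pictures are saved under pics/ and viewed, about 12 in all and at most 16, crops included, and the job is handed in when it is done.

Besides the shell and the picture viewer there is one more tool, called after "Call:" by a JSON object that holds its "name" and its "arguments". apply_moves: Moves the arm, as the interface text tells. Its arguments: {"type":"object","properties":{"series":{"type":"array"},"force":{"type":"number"}},"required":["series"]}

```bash
mkdir -p pics; python3 - <<'E'
from plant import *
import cv2
s=read_state();print({k:s[k] for k in('t','tool_pos','orientation','opening','q')})
for n in('top','scene'):
    c=read_camera(n);cv2.imwrite(f'pics/{n}0.png',c['pixels']);print(n,c['intrinsics'],c['D'],c['rvec'],c['tvec'])
E
```

```text
{'t': 0.0, 'tool_pos': array([0.25999157, 0.54004512, 0.18129123]), 'orientation': array([ 0.35056731,  1.54254925, -0.3533458 ]), 'opening': 0.09290864195653908, 'q': array([ 1.03659751e+00,  1.31178457e-01,  1.48925370e+00, -9.35280550e-06,
        1.52300189e+00, -8.54246876e-02])}
top [[524.05559729   0.         321.49551662]
 [  0.         524.05559729 239.07621045]
 [  0.           0.           1.        ]] [-0.15595237  0.          0.          0.          0.        ] [ 2.1852909  -2.18163322  0.1263583 ] [0.02507959 0.54101037 1.05135081]
scene [[445.73543419   0.         313.98703896]
 [  0.         445.73543419 234.21595863]
 [  0.           0.           1.        ]] [-0.0960483  0.         0.         0.         0.       ] [ 1.09252418  2.65519256 -0.69845488] [ 0.35907564 -0.30739738  1.12477691]
```

View pics/top0.png

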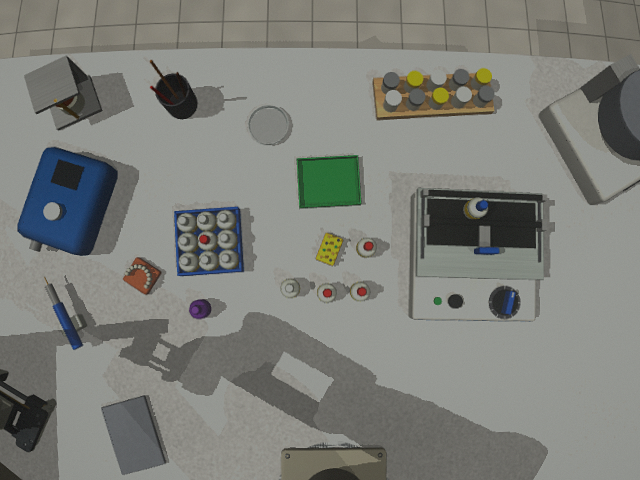

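View pics/scene0.png

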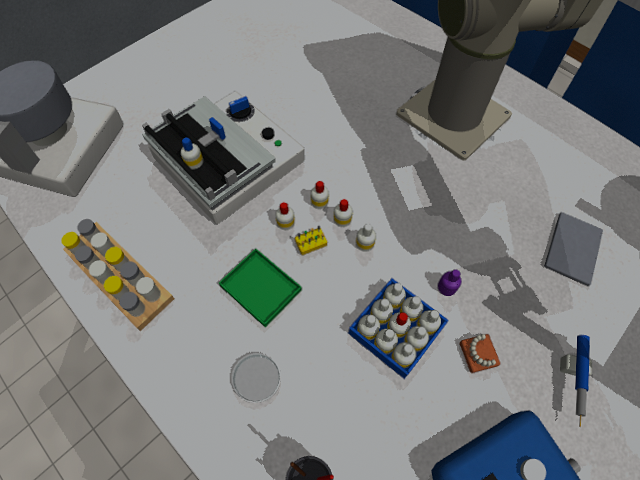

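```bash
cat > h.py <<'E'
from plant import *
import cv2, numpy as np
from scipy.spatial.transform import Rotation as R
def cam(n,save=None):
    c=read_camera(n)
    if save: cv2.imwrite(f'pics/{save}.png',c['pixels'])
    return c
def ray(c,uv):
    p=cv2.undistortPoints(np.array(uv,float).reshape(-1,1,2),c['intrinsics'],c['D']).reshape(-1,2)
    M=cv2.Rodrigues(np.array(c['rvec'],float))[0];o=-M.T@np.ravel(c['tvec'])
    return o,np.c_[p,np.ones(len(p))]@M
def plane(c,uv,z):
    o,d=ray(c,uv);return o+d*((z-o[2])/d[:,2])[:,None]
def tri(c1,u1,c2,u2):
    o1,d1=ray(c1,u1);o2,d2=ray(c2,u2);d1=d1[0];d2=d2[0]
    t=np.linalg.lstsq(np.c_[d1,-d2],o2-o1,rcond=None)[0];a=o1+t[0]*d1;b=o2+t[1]*d2
    return (a+b)/2,np.linalg.norm(a-b)
def blobs(c,col,amin=15):
    h=cv2.cvtColor(c['pixels'],cv2.COLOR_BGR2HSV);H,S,V=cv2.split(h)
    m={'red':((H<6)|(H>174))&(S>150)&(V>90),'blue':(H>105)&(H<125)&(S>150)&(V>60),'green':(H>50)&(H<75)&(S>120)}[col]
    n,l,st,ce=cv2.connectedComponentsWithStats(m.astype(np.uint8))
    return [(ce[i].round(1),st[i]) for i in range(1,n) if st[i][4]>=amin]
def ortho(c,z,x0,x1,y0,y1,s=1000):
    # image up = +x, left = +y
    W=int((y1-y0)*s);Hh=int((x1-x0)*s)
    jj,ii=np.meshgrid(np.arange(W),np.arange(Hh))
    P=np.stack([x1-ii/s,y1-jj/s,np.full(ii.shape,z)],-1).reshape(-1,3)
    q=cv2.projectPoints(P,np.array(c['rvec'],float),np.array(c['tvec'],float),c['intrinsics'],c['D'])[0].reshape(Hh,W,2).astype(np.float32)
    return cv2.remap(c['pixels'],q[...,0],q[...,1],cv2.INTER_LINEAR)
def proj(c,P): return cv2.projectPoints(np.array(P,float).reshape(-1,3),np.array(c['rvec'],float),np.array(c['tvec'],float),c['intrinsics'],c['D'])[0].reshape(-1,2)
def go(*tgts):
    """rows' linear/roll from present pose to each (x,y,z,yaw deg of jaw axis or None)"""
    s=read_state();M=R.from_rotvec(s['orientation']).as_matrix()
    y=np.degrees(np.arctan2(M[1,1],M[0,1]))
    print('t %.2f'%s['t'],'tcp',s['tool_pos'].round(4),'jawyaw %.2f'%y,'tilt',M[:,0].round(3),'q6 %.2f'%s['q'][5],'F',s['force'].round(1),'op %.4f'%s['opening'])
    for t in tgts:
        d=M.T@(np.array(t[:3])-s['tool_pos'])/0.6
        r=0 if t[3] is None else ((t[3]-y+90)%180-90)
        print(t,'lin',d.round(4),'roll deg %.1f (world yaw +) -> tool roll %.3f'%(r,-r/30))
E
python3 - <<'E'
from h import *
a=cam('top');b=cam('scene')
for col in('red','blue','green'):
    for n,c in(('top',a),('scene',b)):
        for ce,st in blobs(c,col):
            z={'red':.066,'blue':.13,'green':.018}[col]
            print(n,col,ce,st,plane(c,[ce],z)[0].round(4))
cv2.imwrite('pics/sh.png',cv2.resize(ortho(a,.09,.33,.68,-.45,-.1),None,fx=1.7,fy=1.7))
go()
E
```

```text
top red [203.  238.8] [200 235   7   8  46] [0.537  0.2618 0.066 ]
top red [368.3 245.4] [365 242   8   8  49] [ 0.5248 -0.0658  0.066 ]
top red [327.  292.8] [324 289   7   8  48] [0.4313 0.016  0.066 ]
top red [361.5 291.4] [358 288   8   8  50] [ 0.434  -0.0518  0.066 ]
scene red [319.4 183.9] [316 181   8   7  37] [ 0.4345 -0.0542  0.066 ]
scene red [344.  202.2] [341 199   7   7  39] [0.4313 0.0142 0.066 ]
scene red [283.4 205.6] [280 203   7   7  40] [ 0.5252 -0.0677  0.066 ]
scene red [403.1 316.6] [399 313   9  10  61] [0.5338 0.258  0.066 ]
top blue [ 61.1 200.9] [  18  148   89  104 5038] [0.6037 0.5306 0.13  ]
top blue [483.  204.4] [477 201  11   8  55] [ 0.5984 -0.28    0.13  ]
top blue [201.6 245.6] [174 207  68  69 411] [0.5183 0.251  0.13  ]
top blue [237.3 227.5] [236 221   3  13  26] [0.5523 0.1848 0.13  ]
top blue [238.6 247.5] [238 242   3  12  22] [0.515  0.1818 0.13  ]
top blue [488.5 250.4] [479 247  20   7 115] [ 0.5104 -0.2881  0.13  ]
top blue [509.5 304.1] [506 291   8  23  91] [ 0.4086 -0.3273  0.13  ]
top blue [ 60.9 316.7] [ 53 304  16  26 146] [0.3821 0
[... 639 characters left out ...]
.13  ]
scene blue [382.9 326.4] [379 323   8   8  29] [0.5944 0.2517 0.13  ]
scene blue [583.6 362. ] [578 335  11  55 491] [0.4104 0.5262 0.13  ]
scene blue [400.5 339.8] [397 336   8   9  32] [0.5911 0.2866 0.13  ]
scene blue [511.  453.9] [ 441  412  139   68 4925] [0.6077 0.5164 0.13  ]
top green [328.9 181.6] [ 297  155   64   53 2852] [0.6626 0.0104 0.018 ]
top green [437.1 300.6] [434 297   7   8  43] [ 0.414  -0.2143  0.018 ]
scene green [277.6 142.8] [275 140   6   6  28] [ 0.3953 -0.234   0.018 ]
scene green [260.  286.7] [ 219  249   82   78 3330] [0.6683 0.0144 0.018 ]
t 0.20 tcp [0.2601 0.5402 0.1817] jawyaw 64.28 tilt [-0.001 -0.001 -1.   ] q6 -0.09 F [-0.4 -0.3 -0.4] op 0.0926
```

View pics/sh.png

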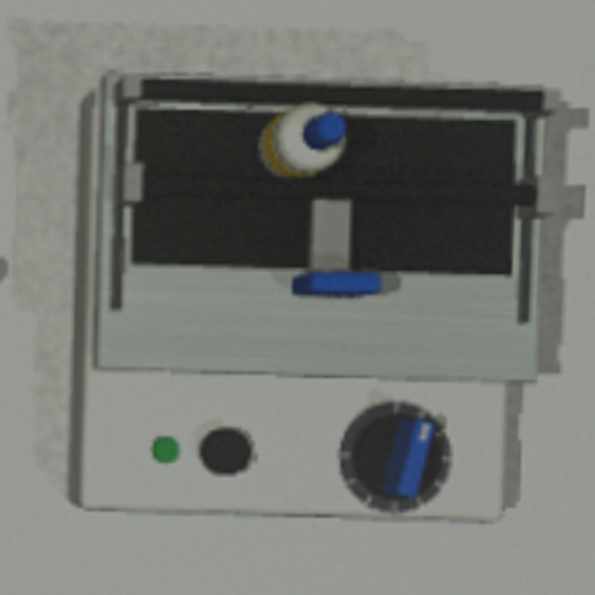

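```bash
python3 - <<'E'
from h import *
a=cam('top');b=cam('scene')
for n,u,v in [('bluecap',(483,204.4),(186.7,143.5)),('grip',(488.5,250.4),(217.8,127.1)),('key',(509.5,304.1),(239.2,104.8)),
 ('rc',(203,238.8),(403.1,316.6)),('r1',(368.3,245.4),(283.4,205.6)),('r2',(327,292.8),(344,202.2)),('r3',(361.5,291.4),(319.4,183.9)),('pan',(328.9,181.6),(260,286.7))]:
    p,e=tri(a,[u],b,[v]);print(n,p.round(4),'gap %.4f'%e)
O=np.array([.5047,-.2877]);th=-.026
def S(x,y,z): return [O[0]+x*np.cos(th)-y*np.sin(th),O[1]+x*np.sin(th)+y*np.cos(th),z]
pts=[S(-.045,.13,.09),S(-.045,-.13,.09),S(.13,.13,.09),S(.13,-.13,.09),S(-.13,.13,.055),S(-.13,-.13,.055),S(.122,.13,.112),S(.11,-.13,.112)]
im=[]
for c,(x0,y0,w,h) in((a,(390,170,180,160)),(b,(130,60,190,170))):
    p=c['pixels'].copy()[y0:y0+h,x0:x0+w];p=cv2.resize(p,None,fx=4,fy=4,interpolation=cv2.INTER_CUBIC)[:600]
    for q in proj(c,pts): cv2.circle(p,tuple(int(v) for v in ((q-[x0,y0]+.5)*4)),3,(0,0,255),1)
    im.append(cv2.resize(p,(400,340)))
# crate at rim
cr=cv2.resize(ortho(a,.034,.43,.63,.15,.35),(400,400));im2=cv2.resize(ortho(b,.034,.43,.63,.15,.35),(400,260+140))
cv2.imwrite('pics/c1.png',np.vstack([np.hstack(im),cv2.resize(np.hstack([cr,im2]),(800,400))])[:740]);
cv2.imwrite('pics/c1.png',cv2.resize(cv2.imread('pics/c1.png'),(648,600)))
print(proj(a,pts).round(0).tolist())
E
```

```text
bluecap [ 0.5951 -0.2734  0.1485] gap 0.0007
grip [ 0.5101 -0.2911  0.1176] gap 0.0034
key [ 0.4069 -0.3514  0.0689] gap 0.0008
rc [0.5366 0.2594 0.0745] gap 0.0015
r1 [ 0.5252 -0.0663  0.0673] gap 0.0017
r2 [0.4318 0.0155 0.0679] gap 0.0014
r3 [ 0.4347 -0.0525  0.0676] gap 0.0021
pan [0.6655 0.0096 0.0052] gap 0.0008
[[416.0, 276.0], [544.0, 279.0], [417.0, 187.0], [543.0, 192.0], [412.0, 319.0], [536.0, 321.0], [420.0, 189.0], [548.0, 200.0]]
```

View pics/c1.png

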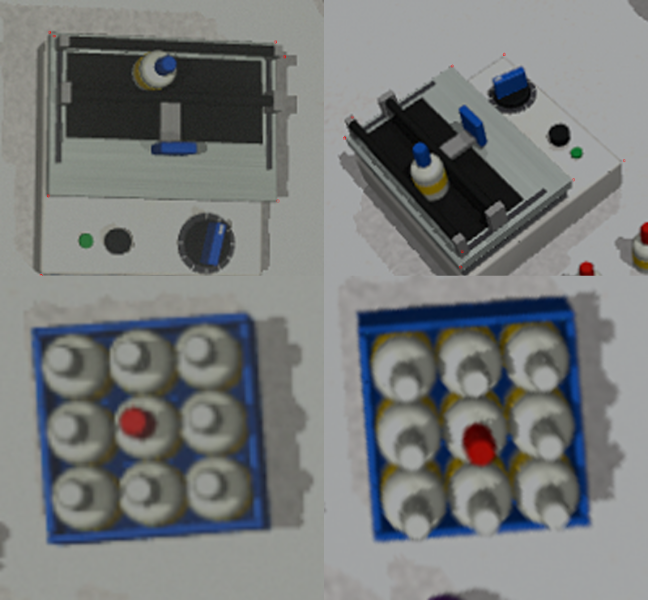

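```bash
cat >> h.py <<'E'
O=np.array([.5047,-.2877]);th=-.026
def S(x,y,z,yaw=None): return [O[0]+x*np.cos(th)-y*np.sin(th),O[1]+x*np.sin(th)+y*np.cos(th),z,None if yaw is None else yaw-1.5]
E
python3 - <<'E'
from h import *
go([.40,.12,.25,None],S(.009,0,.25,0))
E
```

```text
t 0.30 tcp [0.2602 0.5404 0.182 ] jawyaw 64.29 tilt [-0.    -0.001 -1.   ] q6 -0.09 F [ 0.3 -0.5 -0.2] op 0.0929
[0.4, 0.12, 0.25, None] lin [-0.1131 -0.5303  0.5139] roll deg 0.0 (world yaw +) -> tool roll 0.000
[np.float64(0.5136969581713622), np.float64(-0.2879339736368911), 0.25, -1.5] lin [-0.1128 -1.0607  0.9796] roll deg -65.8 (world yaw +) -> tool roll 2.193
```

Call:
{"name": "apply_moves", "arguments": {"series": [{"jaw": 0,"linear": [-0.11,0,0],"roll": 0},{"jaw": 0,"linear": [-0.11,-0.53,0.514],"roll": 1},{"jaw": 0,"linear": [-0.11,-0.53,0.514],"roll": 1},{"jaw": 0,"linear": [-0.11,-0.53,0.514],"roll": 1},{"jaw": 0,"linear": [-0.11,-0.53,0.514],"roll": 1},{"jaw": 0,"linear": [-0.11,-0.53,0.514],"roll": 1},{"jaw": 0,"linear": [-0.11,-0.53,0.514],"roll": 1},{"jaw": 0,"linear": [-0.11,-0.53,0.514],"roll": 1},{"jaw": 0,"linear": [-0.11,-0.53,0.514],"roll": 1},{"jaw": 0,"linear": [-0.11,-0.53,0.514],"roll": 1}], "force": 30}}

```text
t: 1.55
tool_pos: [0.4001, 0.1201, 0.2482]
orientation: [0.759, 1.434, -0.76]
force: [-0.0, -0.6, -0.6]
opening: 0.0462
```

```bash
python3 -c "
from h import *
go(S(.009,0,.25,0))"
```

```text
t 1.55 tcp [0.4001 0.1201 0.2482] jawyaw 34.18 tilt [-0. -0. -1.] q6 -0.43 F [-0.  -0.6 -0.6] op 0.0462
[np.float64(0.5136969581713622), np.float64(-0.2879339736368911), 0.25, -1.5] lin [-0.003  -0.2255  0.6688] roll deg -35.7 (world yaw +) -> tool roll 1.189
```

Call:
{"name": "apply_moves", "arguments": {"series": [{"jaw": 0,"linear": [-0.003,-0.2255,0.6688],"roll": 1},{"jaw": 0,"linear": [-0.003,-0.2255,0.6688],"roll": 1},{"jaw": 0,"linear": [-0.003,-0.2255,0.6688],"roll": 1},{"jaw": 0,"linear": [-0.003,-0.2255,0.6688],"roll": 1},{"jaw": 0,"linear": [-0.003,-0.2255,0.6688],"roll": 1},{"jaw": 0,"linear": [-0.003,-0.2255,0.6688],"roll": 1},{"jaw": 0,"linear": [-0.003,-0.2255,0.6688],"roll": 1},{"jaw": 0,"linear": [-0.003,-0.2255,0.6688],"roll": 1},{"jaw": 0,"linear": [-0.003,-0.2255,0.6688],"roll": 1}]}}

```text
t: 2.68
tool_pos: [0.5145, -0.2858, 0.2495]
orientation: [1.154, 1.245, -1.154]
force: [0.3, 0.7, -0.9]
opening: 0.0465
```

```bash
python3 -c "
from h import *
go(S(.009,0,.17,0),S(.009,0,.115,0),S(-.043,0,.115,0),S(-.046,0,.115,0))"
```

```text
t 2.67 tcp [ 0.5145 -0.2858  0.2495] jawyaw 4.31 tilt [-0.001  0.001 -1.   ] q6 -0.67 F [ 0.3  0.7 -0.9] op 0.0465
[np.float64(0.5136969581713622), np.float64(-0.2879339736368911), 0.17, -1.5] lin [ 0.1326 -0.0015  0.0037] roll deg -5.8 (world yaw +) -> tool roll 0.194
[np.float64(0.5136969581713622), np.float64(-0.2879339736368911), 0.115, -1.5] lin [ 0.2242 -0.0015  0.0038] roll deg -5.8 (world yaw +) -> tool roll 0.194
[np.float64(0.4617145331812698), np.float64(-0.28658212595707594), 0.115, -1.5] lin [ 0.2243 -0.0877 -0.005 ] roll deg -5.8 (world yaw +) -> tool roll 0.194
[np.float64(0.4587155471241491), np.float64(-0.28650413474477887), 0.115, -1.5] lin [ 0.2243 -0.0927 -0.0055] roll deg -5.8 (world yaw +) -> tool roll 0.194
```

Call:
{"name": "apply_moves", "arguments": {"series": [{"jaw": 0,"linear": [0.1326,-0.0015,0.0037],"roll": 0.194},{"jaw": 0,"linear": [0.1326,-0.0015,0.0037],"roll": 0.194},{"jaw": 0,"linear": [0.18,-0.0015,0.0037],"roll": 0.194},{"jaw": 0,"linear": [0.2242,-0.0015,0.0037],"roll": 0.194},{"jaw": 0,"linear": [0.2242,-0.0015,0.0037],"roll": 0.194},{"jaw": 1,"linear": [0.2242,-0.0015,0.0037],"roll": 0.194},{"jaw": 1,"linear": [0.2242,-0.0015,0.0037],"roll": 0.194},{"jaw": 1,"linear": [0.2242,-0.0015,0.0037],"roll": 0.194},{"jaw": 1,"linear": [0.2242,-0.0015,0.0037],"roll": 0.194},{"jaw": 1,"linear": [0.2242,-0.0015,0.0037],"roll": 0.194}]}}

```text
t: 3.92
tool_pos: [0.5137, -0.288, 0.1152]
orientation: [1.229, 1.198, -1.229]
force: [0.1, 0.4, -0.9]
opening: 0.0026
```

```bash
python3 -c "
from h import *
go(S(-.042,0,.115,0))"
```

```text
t 3.92 tcp [ 0.5137 -0.288   0.1152] jawyaw -1.52 tilt [-0.001  0.001 -1.   ] q6 -0.57 F [ 0.1  0.4 -0.9] op 0.0026
[np.float64(0.46271419520031004), np.float64(-0.2866081230278416), 0.115, -1.5] lin [ 0.0003 -0.085  -0.    ] roll deg 0.0 (world yaw +) -> tool roll -0.001
```

```bash
python3 -c "
from h import *
a=cam('top');b=cam('scene')
cv2.imwrite('pics/m1.png',np.hstack([cv2.resize(a['pixels'][170:330,400:560],(400,400)),cv2.resize(b['pixels'][60:220,130:290],(400,400))]))"
```

```text
(no output)
```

View pics/m1.png

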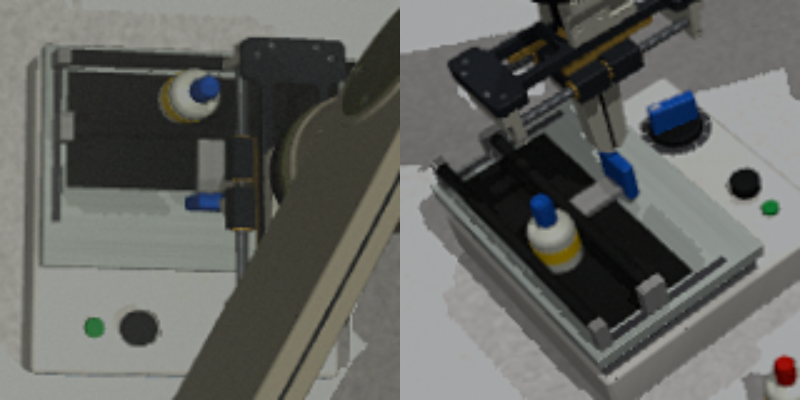

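```bash
python3 -c "
from h import *
a=cam('top');b=cam('scene');s=read_state();t=s['tool_pos'];print(t)
P=[t,t+[0,0,.05]]+[S(.009+dx,dy,z)[:3] for dx in(-.006,.006) for dy in(-.02,.02) for z in(.097,.135)]
im=[]
for c,x0,y0 in((a,440,190),(b,170,80)):
    p=cv2.resize(c['pixels'][y0:y0+80,x0:x0+80],(400,400))
    for i,q in enumerate(proj(c,P)): cv2.circle(p,tuple(int(v) for v in (q-[x0,y0]+.5)*5),3,(0,255,255) if i==0 else (0,255,0) if i==1 else (0,0,255),-1 if i<2 else 1)
    im.append(p)
cv2.imwrite('pics/m2.png',np.hstack(im))"
```

```text
[ 0.5136137  -0.28786873  0.11492212]
```

View pics/m2.png

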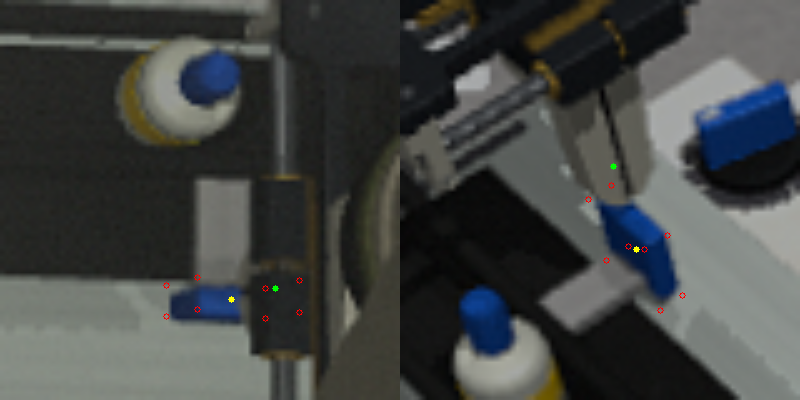

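Call:
{"name": "apply_moves", "arguments": {"series": [{"jaw": 0,"linear": [0,0,0],"roll": 0},{"jaw": 0,"linear": [0,0,0],"roll": 0},{"jaw": 0,"linear": [0,0,0],"roll": 0},{"jaw": 0,"linear": [0,0,0],"roll": 0}]}}

```text
t: 4.62
tool_pos: [0.5136, -0.2879, 0.115]
orientation: [1.229, 1.198, -1.229]
force: [0.6, -0.2, -0.9]
opening: 0.0357
```

```bash
python3 -c "
from h import *
b=cam('scene');s=read_state();t=s['tool_pos'];print(t,s['opening'])
M=cv2.Rodrigues(b['rvec'])[0];print(-M.T@b['tvec'])
x0,y0=170,70
p=cv2.resize(b['pixels'][y0:y0+80,x0:x0+80],(640,640))[:600]
for q in proj(b,[t+[k*.0232,0,dz] for k in(-1,1) for dz in (0,.025,.05)]): cv2.circle(p,tuple(int(v) for v in (q-[x0,y0]+.5)*8),3,(0,255,255),-1)
cv2.imwrite('pics/m3.png',p)"
```

```text
[ 0.51360445 -0.28786372  0.11494077] 0.03959005891075401
[0.82698343 0.33422216 0.83243349]
```

View pics/m3.png

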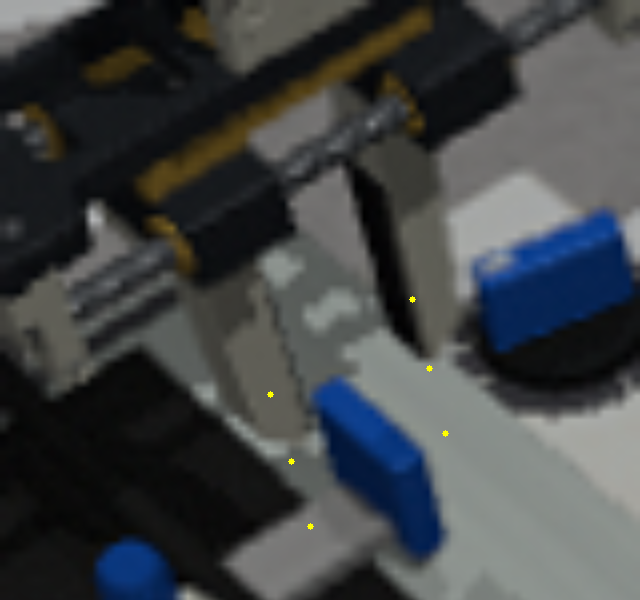

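Call:
{"name": "apply_moves", "arguments": {"series": [{"jaw": 0,"linear": [0.01,0,0],"roll": 0},{"jaw": 0,"linear": [0.01,0,0],"roll": 0}]}}

```text
t: 4.92
tool_pos: [0.5131, -0.2875, 0.108]
orientation: [1.229, 1.2, -1.229]
force: [0.3, 0.1, -0.1]
opening: 0.0464
```

Call:
{"name": "apply_moves", "arguments": {"series": [{"jaw": 0,"linear": [0.01,0,0],"roll": 0},{"jaw": 0,"linear": [0.01,0,0],"roll": 0}]}}

```text
t: 5.18
tool_pos: [0.5125, -0.2871, 0.101]
orientation: [1.229, 1.201, -1.23]
force: [-0.2, 0.5, 0.6]
opening: 0.0464
```

```bash
python3 -c "
from h import *
a=cam('top');b=cam('scene');s=read_state();t=s['tool_pos'];print(t,s['opening'],s['force'])
im=[]
for c,x0,y0 in((a,430,180),(b,170,70)):
    p=cv2.resize(c['pixels'][y0:y0+100,x0:x0+100],(400,400),interpolation=cv2.INTER_CUBIC)
    for q in proj(c,[t+[k*.0232,0,dz] for k in(-1,1) for dz in (0,.025,.05)]): cv2.circle(p,tuple(int(v) for v in (q-[x0,y0]+.5)*4),2,(0,255,255),-1)
    im.append(p)
cv2.imwrite('pics/m4.png',np.hstack(im))"
```

```text
[ 0.51293232 -0.28741313  0.10176036] 0.04658143921817486 [ 0.11989632  0.74229605 -0.10785738]
```

View pics/m4.png

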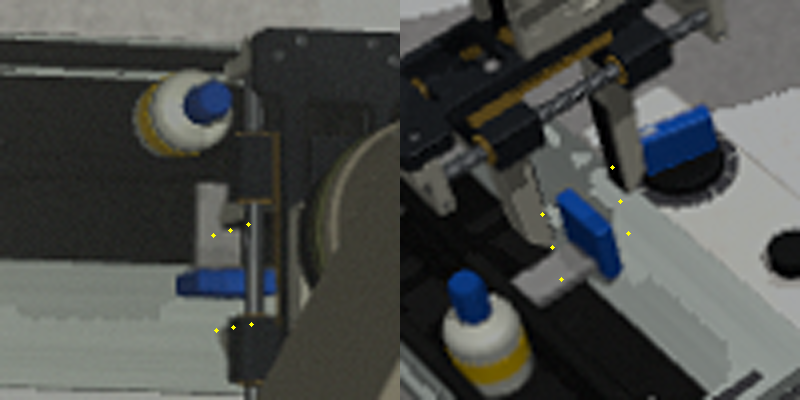

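Call:
{"name": "apply_moves", "arguments": {"series": [{"jaw": 0,"linear": [0.012,0,0],"roll": 0},{"jaw": 0,"linear": [0.025,0,0],"roll": 0},{"jaw": 0,"linear": [0.025,0,0],"roll": 0},{"jaw": 1,"linear": [0.025,0,0],"roll": 0},{"jaw": 1,"linear": [0.025,0,0],"roll": 0},{"jaw": 1,"linear": [0.025,0,0],"roll": 0},{"jaw": 1,"linear": [0.025,0,0],"roll": 0},{"jaw": 1,"linear": [0.025,0,0],"roll": 0}]}}

```text
t: 6.28
tool_pos: [0.5128, -0.2875, 0.087]
orientation: [1.229, 1.2, -1.23]
force: [-1.8, -0.0, 1.3]
opening: 0.0117
```

```bash
python3 -c "
from h import *
go(S(-.042,0,.087,0))
s=read_state();print(s['q'].round(3),s['joint_torque'].round(2))"
```

```text
t 6.28 tcp [ 0.5128 -0.2875  0.087 ] jawyaw -1.52 tilt [-0.003  0.002 -1.   ] q6 -0.57 F [-1.8 -0.   1.3] op 0.0117
[np.float64(0.46271419520031004), np.float64(-0.2866081230278416), 0.087, -1.5] lin [ 0.0002 -0.0836  0.0008] roll deg 0.0 (world yaw +) -> tool roll -0.001
[-0.598  0.165  1.627  0.     1.353 -0.572] [ 4.000e-01 -5.483e+01 -4.685e+01  3.000e-01 -4.000e-01 -5.000e-02]
```

Call:
{"name": "apply_moves", "arguments": {"series": [{"jaw": 1,"linear": [0,-0.02,0],"roll": 0},{"jaw": 1,"linear": [0,-0.04,0],"roll": 0},{"jaw": 1,"linear": [0,-0.06,0],"roll": 0},{"jaw": 1,"linear": [0,-0.08,0],"roll": 0},{"jaw": 1,"linear": [0,-0.08,0],"roll": 0},{"jaw": 1,"linear": [0,-0.08,0],"roll": 0},{"jaw": 1,"linear": [0,-0.08,0],"roll": 0},{"jaw": 0,"linear": [0,-0.08,0],"roll": 0},{"jaw": 0,"linear": [0,-0.08,0],"roll": 0},{"jaw": 0,"linear": [-0.08,-0.08,0],"roll": 0},{"jaw": 0,"linear": [-0.16,-0.08,0],"roll": 0},{"jaw": 0,"linear": [-0.18,-0.08,0],"roll": 0},{"jaw": 0,"linear": [-0.18,-0.08,0],"roll": 0}]}}

```text
t: 7.9
tool_pos: [0.4658, -0.2869, 0.1958]
orientation: [1.229, 1.198, -1.229]
force: [-0.0, 0.7, -0.1]
opening: 0.0468
```

```bash
python3 -c "
from h import *
a=cam('top');b=cam('scene')
for n,c in(('top',a),('scene',b)):
  for ce,st in blobs(c,'blue'):
    print(n,ce,st) if 150<ce[0]<540 and ce[1]<320 and not 170<ce[0]<250 else 0
cv2.imwrite('pics/m5.png',np.hstack([cv2.resize(a['pixels'][150:310,400:560],(400,400)),cv2.resize(b['pixels'][30:220,110:300],(400,400))]))
go()"
```

```text
top [482.9 204.4] [476 201  12   8  59]
top [488.1 274.7] [479 272  20   6 110]
top [508.1 309.2] [505 305   8  10  54]
scene [408.5 292.2] [403 287  12  10  32]
scene [426.8 305.6] [421 301  13   9  34]
scene [395.3 311. ] [392 308   8   7  24]
t 8.00 tcp [ 0.4645 -0.2859  0.1932] jawyaw -1.51 tilt [-0.005  0.004 -1.   ] q6 -0.62 F [-0.7 -0.7 -0.3] op 0.0464
```

View pics/m5.png

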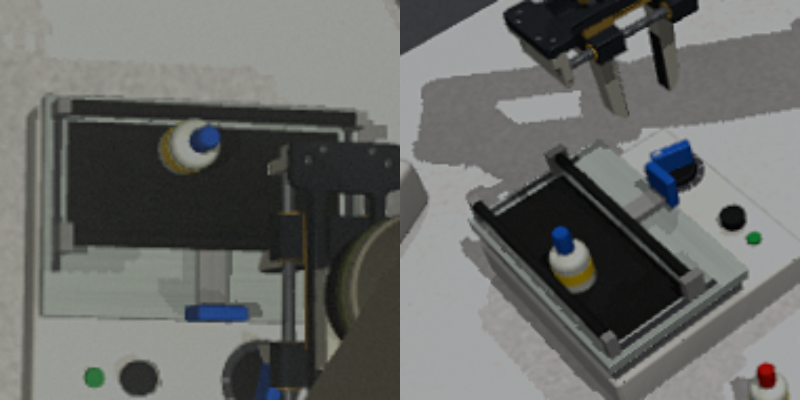

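```bash
python3 -c "
from h import *
a=cam('top');b=cam('scene');t=read_state()['tool_pos']
for dz in(0,.02,.03,.04):
  P=[t+[k*.03,0,dz] for k in(1,-1)]+[t+[.03,.0075,dz]]
  print(dz,'scene +x,-x',proj(b,P[:2]).round(1).tolist(),'top',proj(a,P).round(1).tolist())
cv2.imwrite('pics/m6.png',np.hstack([cv2.resize(a['pixels'][240:320,480:560],(400,400)),cv2.resize(b['pixels'][30:110,180:260],(400,400))]))"
```

```text
0 scene +x,-x [[217.8, 98.4], [240.6, 83.7]] top [[499.3, 256.9], [500.0, 290.8], [495.2, 256.9]]
0.02 scene +x,-x [[215.9, 91.0], [239.2, 76.1]] top [[503.3, 256.2], [504.1, 290.9], [499.2, 256.2]]
0.03 scene +x,-x [[215.0, 87.1], [238.5, 72.3]] top [[505.4, 255.9], [506.2, 290.9], [501.2, 255.9]]
0.04 scene +x,-x [[214.0, 83.2], [237.7, 68.3]] top [[507.5, 255.5], [508.4, 290.9], [503.3, 255.5]]
```

View pics/m6.png

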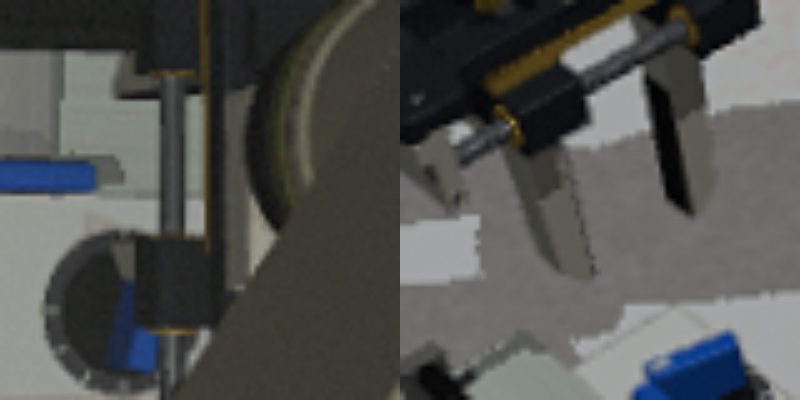

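```bash
python3 -c "
from h import *
go(S(.09,.0167,.20,0),S(.09,.0167,.109,0))"
```

```text
t 8.10 tcp [ 0.4642 -0.2857  0.1929] jawyaw -1.52 tilt [-0.005  0.004 -1.   ] q6 -0.62 F [0.1 1.1 0.4] op 0.0466
[np.float64(0.5951037327954082), np.float64(-0.27334538065093894), 0.2, -1.5] lin [-0.0129  0.2174 -0.0265] roll deg 0.0 (world yaw +) -> tool roll -0.001
[np.float64(0.5951037327954082), np.float64(-0.27334538065093894), 0.109, -1.5] lin [ 0.1387  0.2183 -0.0259] roll deg 0.0 (world yaw +) -> tool roll -0.001
```

Call:
{"name": "apply_moves", "arguments": {"series": [{"jaw": 0,"linear": [-0.013,0.217,-0.0265],"roll": 0},{"jaw": 0,"linear": [-0.013,0.217,-0.0265],"roll": 0},{"jaw": 0,"linear": [-0.013,0.217,-0.0265],"roll": 0},{"jaw": 0,"linear": [-0.013,0.217,-0.0265],"roll": 0},{"jaw": 0,"linear": [0.07,0.218,-0.026],"roll": 0},{"jaw": 0,"linear": [0.11,0.218,-0.026],"roll": 0},{"jaw": 0,"linear": [0.11,0.218,-0.026],"roll": 0}]}}

```text
t: 8.98
tool_pos: [0.5921, -0.2729, 0.124]
orientation: [1.229, 1.208, -1.234]
force: [-0.3, -0.1, -0.1]
opening: 0.0467
```

```bash
python3 -c "
from h import *
go(S(.09,.0167,.109,0))
a=cam('top');b=cam('scene')
cv2.imwrite('pics/m7.png',np.hstack([cv2.resize(a['pixels'][170:250,450:530],(400,400)),cv2.resize(b['pixels'][90:170,150:230],(400,400))]))"
```

```text
t 8.97 tcp [ 0.5921 -0.2729  0.124 ] jawyaw -1.58 tilt [-0.009  0.006 -1.   ] q6 -0.48 F [-0.3 -0.1 -0.1] op 0.0467
[np.float64(0.5951037327954082), np.float64(-0.27334538065093894), 0.109, -1.5] lin [0.025  0.0053 0.0007] roll deg 0.1 (world yaw +) -> tool roll -0.003
```

View pics/m7.png

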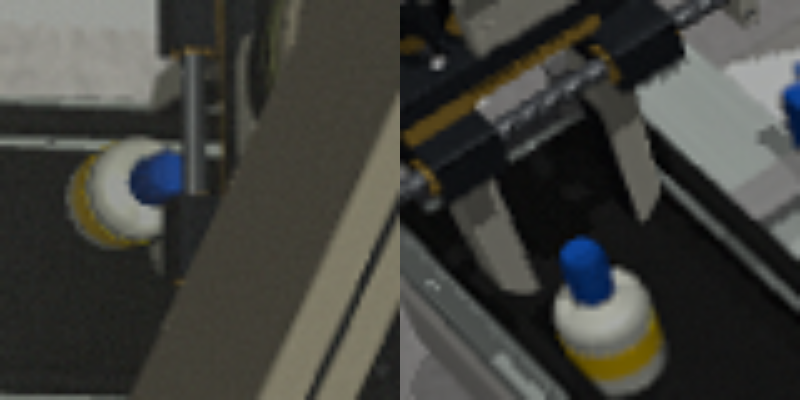

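Call:
{"name": "apply_moves", "arguments": {"series": [{"jaw": 0,"linear": [0.02,0.0053,0.0007],"roll": 0},{"jaw": 0,"linear": [0.026,0.0053,0.0007],"roll": 0},{"jaw": 0,"linear": [0.026,0.0053,0.0007],"roll": 0},{"jaw": 1,"linear": [0.026,0.0053,0.0007],"roll": 0},{"jaw": 1,"linear": [0.026,0.0053,0.0007],"roll": 0},{"jaw": 1,"linear": [0.026,0.0053,0.0007],"roll": 0},{"jaw": 1,"linear": [0.026,0.0053,0.0007],"roll": 0},{"jaw": 1,"linear": [0.026,0.0053,0.0007],"roll": 0}], "force": 20}}

```text
t: 10.07
tool_pos: [0.5975, -0.2745, 0.1124]
orientation: [1.23, 1.202, -1.231]
force: [-3.1, 0.1, 2.1]
opening: 0.0173
```

```bash
python3 -c "
from h import *
go([.664,.01,.18,None],S(.09,.0167,.2,0))"
```

```text
t 10.07 tcp [ 0.5975 -0.2745  0.1124] jawyaw -1.57 tilt [-0.005  0.003 -1.   ] q6 -0.48 F [-3.1  0.1  2.1] op 0.0173
[0.664, 0.01, 0.18, None] lin [-0.1117  0.0973 -0.4774] roll deg 0.0 (world yaw +) -> tool roll 0.000
[np.float64(0.5951037327954082), np.float64(-0.27334538065093894), 0.2, -1.5] lin [-0.146  -0.0047 -0.0023] roll deg 0.1 (world yaw +) -> tool roll -0.002
```

Call:
{"name": "apply_moves", "arguments": {"series": [{"jaw": 1,"linear": [-0.04,0,0],"roll": 0},{"jaw": 1,"linear": [-0.1,0,0],"roll": 0},{"jaw": 1,"linear": [-0.12,0.01,-0.05],"roll": 0},{"jaw": 1,"linear": [-0.12,0.025,-0.12],"roll": 0},{"jaw": 1,"linear": [-0.12,0.04,-0.2],"roll": 0},{"jaw": 1,"linear": [-0.12,0.06,-0.28],"roll": 0},{"jaw": 1,"linear": [-0.12,0.075,-0.36],"roll": 0},{"jaw": 1,"linear": [-0.12,0.09,-0.43],"roll": 0},{"jaw": 1,"linear": [-0.11,0.097,-0.477],"roll": 0},{"jaw": 1,"linear": [-0.11,0.097,-0.477],"roll": 0},{"jaw": 1,"linear": [-0.11,0.097,-0.477],"roll": 0}]}}

```text
t: 11.45
tool_pos: [0.6637, 0.0093, 0.1788]
orientation: [1.229, 1.202, -1.232]
force: [-0.2, -0.5, -0.7]
opening: 0.0172
```

```bash
python3 -c "
from h import *
go([.664,.01,.06,None],[.664,.01,.027,None])
a=cam('top');b=cam('scene')
print(proj(a,[.664,.01,.018]),proj(b,[.664,.01,.018]))
cv2.imwrite('pics/m8.png',np.hstack([a['pixels'][130:330,270:430],b['pixels'][130:330,200:420]]))"
```

```text
t 11.45 tcp [0.6637 0.0093 0.1788] jawyaw -1.57 tilt [-0.005  0.003 -1.   ] q6 -0.04 F [-0.2 -0.5 -0.7] op 0.0172
[0.664, 0.01, 0.06, None] lin [ 0.198   0.0014 -0.0007] roll deg 0.0 (world yaw +) -> tool roll 0.000
[0.664, 0.01, 0.027, None] lin [ 0.253   0.0016 -0.0005] roll deg 0.0 (world yaw +) -> tool roll 0.000
[[329.08974572 180.939447  ]] [[260.1610731  283.84335911]]
```

View pics/m8.png

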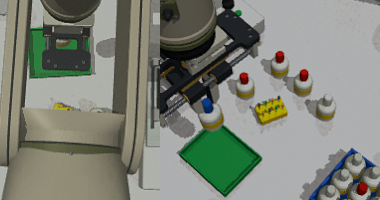

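Call:
{"name": "apply_moves", "arguments": {"series": [{"jaw": 1,"linear": [0.08,0.0015,0],"roll": 0},{"jaw": 1,"linear": [0.16,0.0015,0],"roll": 0},{"jaw": 1,"linear": [0.22,0.0015,0],"roll": 0},{"jaw": 1,"linear": [0.24,0.0015,0],"roll": 0},{"jaw": 1,"linear": [0.253,0.0015,0],"roll": 0},{"jaw": 1,"linear": [0.253,0.0015,0],"roll": 0},{"jaw": 1,"linear": [0.253,0.0015,0],"roll": 0}]}}

```text
t: 12.42
tool_pos: [0.6655, 0.0089, 0.0293]
orientation: [1.232, 1.199, -1.23]
force: [-1.0, -0.2, -0.7]
opening: 0.0172
```

```bash
python3 -c "
from h import *
go([.664,.01,.026,None])"
```

```text
t 12.43 tcp [0.6655 0.0089 0.0293] jawyaw -1.64 tilt [-0.001  0.003 -1.   ] q6 -0.04 F [-1.  -0.2 -0.7] op 0.0172
[0.664, 0.01, 0.026, None] lin [ 0.0055 -0.0025 -0.0018] roll deg 0.0 (world yaw +) -> tool roll 0.000
```

Call:
{"name": "apply_moves", "arguments": {"series": [{"jaw": 1,"linear": [0.006,0,0],"roll": 0},{"jaw": 1,"linear": [0.006,0,0],"roll": 0},{"jaw": 0,"linear": [0.006,0,0],"roll": 0},{"jaw": 0,"linear": [0.006,0,0],"roll": 0},{"jaw": 0,"linear": [0.006,0,0],"roll": 0},{"jaw": 0,"linear": [-0.05,0,0],"roll": 0},{"jaw": 0,"linear": [-0.14,0,0],"roll": 0},{"jaw": 0,"linear": [-0.2,0,0],"roll": 0},{"jaw": 0,"linear": [-0.25,0,0],"roll": 0}]}}

```text
t: 13.55
tool_pos: [0.6663, 0.0084, 0.1817]
orientation: [1.233, 1.197, -1.229]
force: [-0.1, -0.1, -0.2]
opening: 0.0462
```

```bash
cat >> h.py <<'E'
def see(*cols):
    a=cam('top');b=cam('scene')
    for col in cols:
        A=blobs(a,col);B=blobs(b,col)
        for ce,st in A:
            for c2,s2 in B:
                p,e=tri(a,[ce],b,[c2])
                if e<.003 and .03<p[2]<.2 and st[4]<150 and s2[4]<250: print(col,ce,c2,'P',p.round(4),'gap %.4f'%e,'S',[round(float(v),4) for v in ((p[0]-O[0])*np.cos(th)+(p[1]-O[1])*np.sin(th),-(p[0]-O[0])*np.sin(th)+(p[1]-O[1])*np.cos(th))])
        print(col,'top',[c.tolist() for c,s in A if s[4]<150],'scene',[c.tolist() for c,s in B if s[4]<250])
E
python3 -c "
from h import *
see('red','blue')
go([.537,.258,.16,48.7],[.537,.258,.029,48.7])"
```

```text
red [203.  238.8] [403.1 317. ] P [0.5367 0.2598 0.0732] gap 0.0014 S [0.0178, 0.5481]
red top [[203.0, 238.8]] scene [[319.6, 185.0], [343.9, 203.1], [283.7, 206.5], [403.1, 317.0]]
blue top [[237.3, 227.6], [238.8, 249.3], [488.5, 274.8], [509.9, 304.0], [74.9, 346.2]] scene [[258.1, 275.1], [408.1, 293.2], [426.2, 306.7], [395.3, 311.1], [412.9, 324.2], [383.0, 326.6], [400.6, 339.8]]
t 13.65 tcp [0.6684 0.0082 0.1847] jawyaw -1.64 tilt [ 0.006  0.002 -1.   ] q6 -0.04 F [ 0.8 -0.6  0.4] op 0.0462
[0.537, 0.258, 0.16, 48.7] lin [ 0.0407 -0.231  -0.4097] roll deg 50.3 (world yaw +) -> tool roll -1.678
[0.537, 0.258, 0.029, 48.7] lin [ 0.259  -0.2324 -0.4092] roll deg 50.3 (world yaw +) -> tool roll -1.678
```

Call:
{"name": "apply_moves", "arguments": {"series": [{"jaw": 0.35,"linear": [0.0,-0.06,-0.1],"roll": 0.3},{"jaw": 0.35,"linear": [0.0,-0.12,-0.2],"roll": 0.6},{"jaw": 0.35,"linear": [0.0,-0.18,-0.3],"roll": 0.9},{"jaw": 0.35,"linear": [0.0,-0.22,-0.39],"roll": 1},{"jaw": 0.35,"linear": [0.02,-0.231,-0.41],"roll": 1},{"jaw": 0.35,"linear": [0.02,-0.231,-0.41],"roll": 1},{"jaw": 0.35,"linear": [0.02,-0.231,-0.41],"roll": 1},{"jaw": 0.35,"linear": [0.02,-0.231,-0.41],"roll": 1}]}}

```text
t: 14.65
tool_pos: [0.5376, 0.257, 0.1725]
orientation: [1.61, 0.893, -1.598]
force: [-0.6, 0.3, -0.6]
opening: 0.0301
```

```bash
python3 -c "
from h import *
go([.537,.2585,.07,-41.3],[.537,.2585,.03,-41.3])"
```

```text
t 14.65 tcp [0.5376 0.257  0.1725] jawyaw -31.73 tilt [ 0.007  0.002 -1.   ] q6 0.91 F [-0.6  0.3 -0.6] op 0.0301
[0.537, 0.2585, 0.07, -41.3] lin [ 0.1708 -0.003  -0.0006] roll deg -9.6 (world yaw +) -> tool roll 0.319
[0.537, 0.2585, 0.03, -41.3] lin [ 2.374e-01 -3.300e-03 -2.000e-04] roll deg -9.6 (world yaw +) -> tool roll 0.319
```

Call:
{"name": "apply_moves", "arguments": {"series": [{"jaw": 0.35,"linear": [0.06,-0.003,0],"roll": 0.32},{"jaw": 0.35,"linear": [0.12,-0.003,0],"roll": 0.32},{"jaw": 0.35,"linear": [0.17,-0.003,0],"roll": 0.32},{"jaw": 0.35,"linear": [0.183,-0.003,0],"roll": 0.32},{"jaw": 0.35,"linear": [0.183,-0.003,0],"roll": 0.32},{"jaw": 0.35,"linear": [0.183,-0.003,0],"roll": 0.32}]}}

```text
t: 15.4
tool_pos: [0.5383, 0.2584, 0.0646]
orientation: [1.727, 0.775, -1.708]
force: [0.0, 0.5, 1.0]
opening: 0.0306
```

```bash
python3 -c "
from h import *
a=cam('top');b=cam('scene')
cv2.imwrite('pics/m9.png',np.hstack([cv2.resize(a['pixels'][200:280,165:245],(400,400),interpolation=2),cv2.resize(b['pixels'][260:380,340:460],(400,400),interpolation=2)]))
go([.537,.2585,.03,-41.3])"
```

```text
t 15.50 tcp [0.5381 0.2586 0.0645] jawyaw -41.34 tilt [ 0.009  0.003 -1.   ] q6 1.08 F [-0.8 -0.3 -0.6] op 0.0302
[0.537, 0.2585, 0.03, -41.3] lin [ 0.0574 -0.0016  0.0018] roll deg 0.0 (world yaw +) -> tool roll -0.001
```

View pics/m9.png

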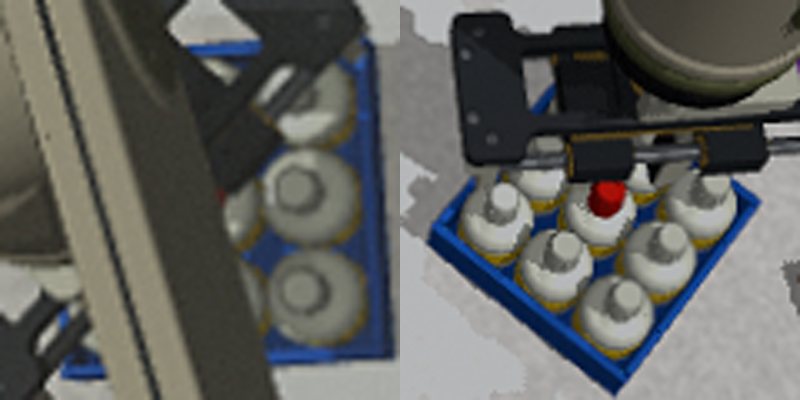

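Call:
{"name": "apply_moves", "arguments": {"series": [{"jaw": 0.35,"linear": [0.02,-0.001,0.001],"roll": 0},{"jaw": 0.35,"linear": [0.04,-0.0016,0.0015],"roll": 0},{"jaw": 0.35,"linear": [0.04,-0.0016,0.0018],"roll": 0}]}}

```text
t: 15.88
tool_pos: [0.5353, 0.2579, 0.0383]
orientation: [1.723, 0.776, -1.711]
force: [0.1, 0.0, -0.8]
opening: 0.0303
```

```bash
python3 -c "
from h import *
go([.537,.2585,.03,-41.3]);see('red')"
```

```text
t 15.88 tcp [0.5353 0.2579 0.0383] jawyaw -41.33 tilt [ 0.006  0.002 -1.   ] q6 1.08 F [ 0.1  0.  -0.8] op 0.0303
[0.537, 0.2585, 0.03, -41.3] lin [ 0.0138  0.0015 -0.0025] roll deg 0.0 (world yaw +) -> tool roll -0.001
red [368.7 245.3] [283.3 204.9] P [ 0.5252 -0.0668  0.0694] gap 0.0013 S [0.0147, 0.2214]
red [382.8 282.8] [300.1 176.7] P [ 0.4513 -0.0943  0.0689] gap 0.0015 S [-0.0584, 0.192]
red [327.1 292.8] [343.6 201.8] P [0.432 0.015 0.069] gap 0.0022 S [-0.0805, 0.3007]
red top [[368.7, 245.3], [382.8, 282.8], [327.1, 292.8]] scene [[300.1, 176.7], [343.6, 201.8], [283.3, 204.9], [403.3, 320.4]]
```

Call:
{"name": "apply_moves", "arguments": {"series": [{"jaw": 0.35,"linear": [0.012,0.0015,-0.0025],"roll": 0},{"jaw": 0.35,"linear": [0.014,0.0015,-0.0025],"roll": 0},{"jaw": 0.35,"linear": [0.014,0.0015,-0.0025],"roll": 0},{"jaw": 1,"linear": [0.014,0.0015,-0.0025],"roll": 0},{"jaw": 1,"linear": [0.014,0.0015,-0.0025],"roll": 0},{"jaw": 1,"linear": [0.014,0.0015,-0.0025],"roll": 0},{"jaw": 1,"linear": [0.014,0.0015,-0.0025],"roll": 0}], "force": 20}}

```text
t: 16.85
tool_pos: [0.5383, 0.2589, 0.0317]
orientation: [1.726, 0.776, -1.709]
force: [0.4, 0.4, 1.4]
opening: 0.0171
```

```bash
python3 -c "
from h import *
go([.537,.2585,.1,-41.3])"
```

```text
t 16.85 tcp [0.5383 0.2589 0.0317] jawyaw -41.33 tilt [ 0.009  0.003 -1.   ] q6 1.08 F [0.4 0.4 1.4] op 0.0171
[0.537, 0.2585, 0.1, -41.3] lin [-0.1139 -0.0006  0.001 ] roll deg 0.0 (world yaw +) -> tool roll -0.001
```

Call:
{"name": "apply_moves", "arguments": {"series": [{"jaw": 1,"linear": [-0.012,0,0],"roll": 0},{"jaw": 1,"linear": [-0.024,0,0],"roll": 0},{"jaw": 1,"linear": [-0.036,0,0],"roll": 0},{"jaw": 1,"linear": [-0.048,0,0],"roll": 0},{"jaw": 1,"linear": [-0.06,0,0],"roll": 0},{"jaw": 1,"linear": [-0.072,0,0],"roll": 0},{"jaw": 1,"linear": [-0.085,0,0],"roll": 0},{"jaw": 1,"linear": [-0.1,0,0],"roll": 0},{"jaw": 1,"linear": [-0.13,0,0],"roll": 0},{"jaw": 1,"linear": [-0.17,0,0],"roll": 0},{"jaw": 1,"linear": [-0.22,0,0],"roll": 0},{"jaw": 1,"linear": [-0.22,0,0],"roll": 0}]}}

```text
t: 18.35
tool_pos: [0.5394, 0.2594, 0.168]
orientation: [1.732, 0.775, -1.702]
force: [0.5, -0.6, -0.9]
opening: 0.017
```

```bash
python3 -c "
from h import *
go([.56,0,.19,-1.5],S(.085,-.066,.19,0))
see('red')"
```

```text
t 18.35 tcp [0.5394 0.2594 0.168 ] jawyaw -41.34 tilt [ 0.015  0.005 -1.   ] q6 1.08 F [ 0.5 -0.6 -0.9] op 0.0170
[0.56, 0, 0.19, -1.5] lin [-0.0384  0.3116  0.3015] roll deg 39.8 (world yaw +) -> tool roll -1.328
[np.float64(0.5879554649478856), np.float64(-0.35588744427173824), 0.19, -1.5] lin [-0.0408  0.7383  0.7161] roll deg 39.8 (world yaw +) -> tool roll -1.328
red [368.7 245.4] [283.2 204.9] P [ 0.5251 -0.0669  0.0691] gap 0.0017 S [0.0146, 0.2212]
red [382.6 282.9] [300.  176.7] P [ 0.4513 -0.0941  0.069 ] gap 0.0021 S [-0.0584, 0.1921]
red [326.9 292.8] [344.1 204.2] P [0.4316 0.0157 0.0604] gap 0.0008 S [-0.081, 0.3014]
red top [[368.7, 245.4], [382.6, 282.9], [326.9, 292.8]] scene [[300.0, 176.7], [344.1, 204.2], [283.2, 204.9], [417.9, 292.0]]
```

Call:
{"name": "apply_moves", "arguments": {"series": [{"jaw": 1,"linear": [-0.038,0.04,0.04],"roll": -0.2},{"jaw": 1,"linear": [-0.038,0.1,0.1],"roll": -0.4},{"jaw": 1,"linear": [-0.038,0.16,0.155],"roll": -0.6},{"jaw": 1,"linear": [-0.038,0.22,0.21],"roll": -0.8},{"jaw": 1,"linear": [-0.038,0.27,0.26],"roll": -1},{"jaw": 1,"linear": [-0.038,0.31,0.3],"roll": -1},{"jaw": 1,"linear": [-0.038,0.31,0.3],"roll": -1}]}}

```text
t: 19.32
tool_pos: [0.557, -0.0016, 0.1844]
orientation: [1.361, 1.105, -1.349]
force: [-0.3, 0.5, -0.4]
opening: 0.0171
```

```bash
python3 -c "
from h import *
go(S(.085,-.066,.19,0))"
```

```text
t 19.32 tcp [ 0.557  -0.0016  0.1844] jawyaw -11.53 tilt [ 0.007  0.003 -1.   ] q6 0.10 F [-0.3  0.5 -0.4] op 0.0171
[np.float64(0.5879554649478856), np.float64(-0.35588744427173824), 0.19, -1.5] lin [-0.0107  0.1686  0.5682] roll deg 10.0 (world yaw +) -> tool roll -0.334
```

Call:
{"name": "apply_moves", "arguments": {"series": [{"jaw": 1,"linear": [-0.011,0.02,0.07],"roll": -0.1},{"jaw": 1,"linear": [-0.011,0.047,0.16],"roll": -0.2},{"jaw": 1,"linear": [-0.011,0.075,0.25],"roll": -0.33},{"jaw": 1,"linear": [-0.011,0.1,0.34],"roll": -0.33},{"jaw": 1,"linear": [-0.011,0.127,0.43],"roll": -0.33},{"jaw": 1,"linear": [-0.011,0.15,0.51],"roll": -0.33},{"jaw": 1,"linear": [-0.011,0.1686,0.568],"roll": -0.33},{"jaw": 1,"linear": [-0.011,0.1686,0.568],"roll": -0.33},{"jaw": 1,"linear": [-0.011,0.1686,0.568],"roll": -0.33}]}}

```text
t: 20.45
tool_pos: [0.5879, -0.3543, 0.1889]
orientation: [1.236, 1.196, -1.224]
force: [-0.3, 1.0, -0.7]
opening: 0.0172
```

```bash
python3 -c "
from h import *
go(S(.085,-.066,.13,0),S(.085,-.066,.119,0))"
```

```text
t 20.45 tcp [ 0.5879 -0.3543  0.1889] jawyaw -1.60 tilt [ 0.005  0.005 -1.   ] q6 -0.59 F [-0.3  1.  -0.7] op 0.0172
[np.float64(0.5879554649478856), np.float64(-0.35588744427173824), 0.13, -1.5] lin [ 0.0982 -0.0004  0.0032] roll deg 0.1 (world yaw +) -> tool roll -0.003
[np.float64(0.5879554649478856), np.float64(-0.35588744427173824), 0.119, -1.5] lin [ 0.1165 -0.0005  0.0033] roll deg 0.1 (world yaw +) -> tool roll -0.003
```

Lower to expected touch height (about 0.116) and read the force before letting go.

Call:
{"name": "apply_moves", "arguments": {"series": [{"jaw": 1,"linear": [0.05,0,0.003],"roll": 0},{"jaw": 1,"linear": [0.09,0,0.003],"roll": 0},{"jaw": 1,"linear": [0.11,0,0.003],"roll": 0},{"jaw": 1,"linear": [0.118,0,0.003],"roll": 0},{"jaw": 1,"linear": [0.121,0,0.003],"roll": 0},{"jaw": 1,"linear": [0.121,0,0.003],"roll": 0},{"jaw": 1,"linear": [0.121,0,0.003],"roll": 0}]}}

```text
t: 21.32
tool_pos: [0.5887, -0.3561, 0.1173]
orientation: [1.236, 1.194, -1.223]
force: [0.2, -0.5, -1.1]
opening: 0.0171
```

```bash
python3 -c "
from h import *
go(S(.085,-.066,.116,0))
see('red')"
```

```text
t 21.32 tcp [ 0.5887 -0.3561  0.1173] jawyaw -1.60 tilt [ 0.006  0.004 -1.   ] q6 -0.60 F [ 0.2 -0.5 -1.1] op 0.0171
[np.float64(0.5879554649478856), np.float64(-0.35588744427173824), 0.116, -1.5] lin [ 0.0022 -0.0013 -0.0003] roll deg 0.1 (world yaw +) -> tool roll -0.003
red [525.6 207.2] [165.  117.9] P [ 0.5893 -0.353   0.1599] gap 0.0004 S [0.0863, -0.0631]
red [368.3 245.5] [283.6 206.1] P [ 0.5251 -0.0664  0.0652] gap 0.0013 S [0.0146, 0.2217]
red [382.2 282.7] [300.5 177.9] P [ 0.4514 -0.0934  0.0657] gap 0.0011 S [-0.0583, 0.1929]
red [326.9 292.8] [343.9 202.2] P [0.4319 0.0156 0.068 ] gap 0.0018 S [-0.0807, 0.3013]
red top [[525.6, 207.2], [368.3, 245.5], [382.2, 282.7], [326.9, 292.8]] scene [[165.0, 117.9], [300.5, 177.9], [343.9, 202.2], [283.6, 206.1]]
```

Call:
{"name": "apply_moves", "arguments": {"series": [{"jaw": 1,"linear": [0.003,0,0],"roll": 0},{"jaw": 1,"linear": [0.005,0,0],"roll": 0},{"jaw": 1,"linear": [0.005,0,0],"roll": 0}]}}

```text
t: 21.8
tool_pos: [0.589, -0.3566, 0.1156]
orientation: [1.235, 1.193, -1.223]
force: [-2.7, 0.5, 6.7]
opening: 0.0172
```

Call:
{"name": "apply_moves", "arguments": {"series": [{"jaw": 1,"linear": [0.003,0,0],"roll": 0},{"jaw": 1,"linear": [0.003,0,0],"roll": 0}]}}

```text
t: 22.05
tool_pos: [0.5894, -0.3571, 0.1157]
orientation: [1.235, 1.191, -1.223]
force: [-3.2, 2.4, 9.5]
opening: 0.0172
```

Call:
{"name": "apply_moves", "arguments": {"series": [{"jaw": 0,"linear": [0,0,0],"roll": 0},{"jaw": 0,"linear": [0,0,0],"roll": 0},{"jaw": 0,"linear": [0,0,0],"roll": 0},{"jaw": 0,"linear": [-0.04,0,0],"roll": 0},{"jaw": 0,"linear": [-0.12,0,0],"roll": 0},{"jaw": 0,"linear": [-0.16,0,-0.05],"roll": 0},{"jaw": 0,"linear": [-0.16,0,-0.15],"roll": 0},{"jaw": 0,"linear": [-0.16,-0.05,-0.25],"roll": 0},{"jaw": 0,"linear": [-0.16,-0.1,-0.35],"roll": 0},{"jaw": 0,"linear": [-0.14,-0.1,-0.4],"roll": 0},{"jaw": 0,"linear": [-0.12,-0.1,-0.4],"roll": 0}]}}

```text
t: 23.42
tool_pos: [0.5356, -0.1132, 0.1877]
orientation: [1.233, 1.192, -1.219]
force: [0.1, -0.7, -0.4]
opening: 0.0464
```

```bash
python3 -c "
from h import *
see('red')
go([.5252,-.0666,.1,-1.5],[.5252,-.0666,.0245,-1.5])"
```

```text
red [368.3 245.5] [283.5 206. ] P [ 0.5251 -0.0665  0.0655] gap 0.0015 S [0.0147, 0.2217]
red [326.9 292.8] [343.9 202.2] P [0.4319 0.0156 0.068 ] gap 0.0018 S [-0.0807, 0.3013]
red top [[368.3, 245.5], [326.9, 292.8]] scene [[164.4, 116.4], [300.4, 177.7], [343.9, 202.2], [283.5, 206.0]]
t 23.52 tcp [ 0.5347 -0.1155  0.1859] jawyaw -1.57 tilt [ 0.006  0.002 -1.   ] q6 -0.28 F [-0.6 -0.2 -0.1] op 0.0464
[0.5252, -0.0666, 0.1, -1.5] lin [ 0.1432 -0.0189 -0.0807] roll deg 0.1 (world yaw +) -> tool roll -0.002
[0.5252, -0.0666, 0.0245, -1.5] lin [ 0.269  -0.0197 -0.0805] roll deg 0.1 (world yaw +) -> tool roll -0.002
```

Call:
{"name": "apply_moves", "arguments": {"series": [{"jaw": 0,"linear": [0.06,-0.019,-0.08],"roll": 0},{"jaw": 0,"linear": [0.14,-0.019,-0.0805],"roll": 0},{"jaw": 0,"linear": [0.15,-0.019,-0.0805],"roll": 0},{"jaw": 0,"linear": [0.2,-0.0195,-0.0805],"roll": 0},{"jaw": 0,"linear": [0.25,-0.0195,-0.0805],"roll": 0},{"jaw": 0,"linear": [0.269,-0.0197,-0.0805],"roll": 0},{"jaw": 0,"linear": [0.269,-0.0197,-0.0805],"roll": 0},{"jaw": 0,"linear": [0.269,-0.0197,-0.0805],"roll": 0}]}}

```text
t: 24.52
tool_pos: [0.5266, -0.0672, 0.0264]
orientation: [1.235, 1.191, -1.223]
force: [0.3, -0.5, 0.7]
opening: 0.0465
```

```bash
python3 -c "
from h import *
go([.5252,-.0666,.0245,-1.5])"
```

```text
t 24.52 tcp [ 0.5266 -0.0672  0.0264] jawyaw -1.59 tilt [ 0.009  0.001 -1.   ] q6 -0.20 F [ 0.3 -0.5  0.7] op 0.0465
[0.5252, -0.0666, 0.0245, -1.5] lin [ 0.0031 -0.0024 -0.0009] roll deg 0.1 (world yaw +) -> tool roll -0.003
```

Call:
{"name": "apply_moves", "arguments": {"series": [{"jaw": 1,"linear": [0.002,-0.002,-0.001],"roll": 0},{"jaw": 1,"linear": [0.002,-0.002,-0.001],"roll": 0},{"jaw": 1,"linear": [0.002,-0.002,-0.001],"roll": 0},{"jaw": 1,"linear": [0.002,-0.002,-0.001],"roll": 0},{"jaw": 1,"linear": [0.002,-0.002,-0.001],"roll": 0},{"jaw": 1,"linear": [-0.05,-0.002,-0.001],"roll": 0},{"jaw": 1,"linear": [-0.12,-0.002,-0.001],"roll": 0},{"jaw": 1,"linear": [-0.2,-0.002,-0.001],"roll": 0},{"jaw": 1,"linear": [-0.26,-0.002,-0.001],"roll": 0},{"jaw": 1,"linear": [-0.275,-0.002,-0.001],"roll": 0},{"jaw": 1,"linear": [-0.275,-0.002,-0.001],"roll": 0}]}}

```text
t: 25.9
tool_pos: [0.5239, -0.0667, 0.1906]
orientation: [1.234, 1.191, -1.223]
force: [0.9, -0.3, -1.7]
opening: 0.0171
```

```bash
python3 -c "
from h import *
go(S(.085,-.02,.19,0),S(.085,-.02,.117,0),S(.085,-.02,.114,0))"
```

```text
t 25.90 tcp [ 0.5239 -0.0667  0.1906] jawyaw -1.59 tilt [ 0.008  0.001 -1.   ] q6 -0.20 F [ 0.9 -0.3 -1.7] op 0.0171
[np.float64(0.5891513302031067), np.float64(-0.3099029913958873), 0.19, -1.5] lin [0.0013 0.12   0.4021] roll deg 0.1 (world yaw +) -> tool roll -0.003
[np.float64(0.5891513302031067), np.float64(-0.3099029913958873), 0.117, -1.5] lin [0.123  0.119  0.4023] roll deg 0.1 (world yaw +) -> tool roll -0.003
[np.float64(0.5891513302031067), np.float64(-0.3099029913958873), 0.114, -1.5] lin [0.128  0.1189 0.4023] roll deg 0.1 (world yaw +) -> tool roll -0.003
```

Call:
{"name": "apply_moves", "arguments": {"series": [{"jaw": 1,"linear": [0,0.02,0.06],"roll": 0},{"jaw": 1,"linear": [0,0.045,0.14],"roll": 0},{"jaw": 1,"linear": [0,0.07,0.22],"roll": 0},{"jaw": 1,"linear": [0,0.09,0.3],"roll": 0},{"jaw": 1,"linear": [0,0.11,0.37],"roll": 0},{"jaw": 1,"linear": [0,0.119,0.402],"roll": 0},{"jaw": 1,"linear": [0,0.119,0.402],"roll": 0},{"jaw": 1,"linear": [0.04,0.119,0.402],"roll": 0},{"jaw": 1,"linear": [0.08,0.119,0.402],"roll": 0},{"jaw": 1,"linear": [0.105,0.119,0.402],"roll": 0},{"jaw": 1,"linear": [0.115,0.119,0.402],"roll": 0},{"jaw": 1,"linear": [0.115,0.119,0.402],"roll": 0}]}}

```text
t: 27.4
tool_pos: [0.5891, -0.3093, 0.1216]
orientation: [1.234, 1.192, -1.223]
force: [0.1, 0.3, -0.8]
opening: 0.0168
```

```bash
python3 -c "
from h import *
go(S(.085,-.02,.117,0),S(.085,-.02,.114,0))"
```

```text
t 27.40 tcp [ 0.5891 -0.3093  0.1216] jawyaw -1.57 tilt [ 0.008  0.002 -1.   ] q6 -0.54 F [ 0.1  0.3 -0.8] op 0.0168
[np.float64(0.5891513302031067), np.float64(-0.3099029913958873), 0.117, -1.5] lin [0.0077 0.0001 0.001 ] roll deg 0.1 (world yaw +) -> tool roll -0.002
[np.float64(0.5891513302031067), np.float64(-0.3099029913958873), 0.114, -1.5] lin [0.0127 0.     0.001 ] roll deg 0.1 (world yaw +) -> tool roll -0.002
```

Call:
{"name": "apply_moves", "arguments": {"series": [{"jaw": 1,"linear": [0.006,0,0.001],"roll": 0},{"jaw": 1,"linear": [0.009,0,0.001],"roll": 0},{"jaw": 1,"linear": [0.0125,0,0.001],"roll": 0},{"jaw": 1,"linear": [0.0125,0,0.001],"roll": 0}]}}

```text
t: 27.9
tool_pos: [0.5897, -0.3102, 0.1154]
orientation: [1.234, 1.19, -1.222]
force: [-0.7, 1.0, 4.4]
opening: 0.0171
```

Call:
{"name": "apply_moves", "arguments": {"series": [{"jaw": 0,"linear": [0,0,0],"roll": 0},{"jaw": 0,"linear": [0,0,0],"roll": 0},{"jaw": 0,"linear": [0,0,0],"roll": 0},{"jaw": 0,"linear": [-0.04,0,0],"roll": 0},{"jaw": 0,"linear": [-0.12,0,0],"roll": 0},{"jaw": 0,"linear": [-0.16,0,-0.05],"roll": 0},{"jaw": 0,"linear": [-0.16,-0.05,-0.15],"roll": 0},{"jaw": 0,"linear": [-0.16,-0.12,-0.22],"roll": 0},{"jaw": 0,"linear": [-0.14,-0.2,-0.3],"roll": 0},{"jaw": 0,"linear": [-0.12,-0.22,-0.3],"roll": 0},{"jaw": 0,"linear": [-0.12,-0.22,-0.3],"roll": 0}]}}

```text
t: 29.28
tool_pos: [0.4608, -0.1259, 0.1855]
orientation: [1.234, 1.191, -1.222]
force: [0.4, -0.1, -0.6]
opening: 0.0462
```

```bash
python3 -c "
from h import *
see('red')
go([.4513,-.0938,.1,-1.5],[.4513,-.0938,.0245,-1.5])"
```

```text
red [503.3 207.4] [177.3 129.3] P [ 0.5889 -0.31    0.1575] gap 0.0005 S [0.0847, -0.0201]
red [526.6 208.3] [165.  117.9] P [ 0.5879 -0.3566  0.1562] gap 0.0007 S [0.085, -0.0667]
red [382.2 282.8] [300.3 177.4] P [ 0.4514 -0.0934  0.0674] gap 0.0018 S [-0.0583, 0.1928]
red [327.  292.8] [343.9 202.2] P [0.4319 0.0154 0.0678] gap 0.0016 S [-0.0807, 0.3011]
red top [[503.3, 207.4], [526.6, 208.3], [382.2, 282.8], [327.0, 292.8]] scene [[165.0, 117.9], [177.3, 129.3], [300.3, 177.4], [343.9, 202.2]]
t 29.38 tcp [ 0.4627 -0.1271  0.1869] jawyaw -1.59 tilt [ 0.01  0.   -1.  ] q6 -0.35 F [ 0.7  0.1 -0. ] op 0.0463
[0.4513, -0.0938, 0.1, -1.5] lin [ 0.1447 -0.0219 -0.0549] roll deg 0.1 (world yaw +) -> tool roll -0.003
[0.4513, -0.0938, 0.0245, -1.5] lin [ 0.2706 -0.0232 -0.0548] roll deg 0.1 (world yaw +) -> tool roll -0.003
```

Both placed bottles stand where intended (S x 0.085, y −0.020 / −0.067). Next red3.

Call:
{"name": "apply_moves", "arguments": {"series": [{"jaw": 0,"linear": [0.06,-0.022,-0.055],"roll": 0},{"jaw": 0,"linear": [0.14,-0.022,-0.055],"roll": 0},{"jaw": 0,"linear": [0.15,-0.022,-0.055],"roll": 0},{"jaw": 0,"linear": [0.2,-0.0225,-0.055],"roll": 0},{"jaw": 0,"linear": [0.25,-0.023,-0.055],"roll": 0},{"jaw": 0,"linear": [0.269,-0.024,-0.055],"roll": 0},{"jaw": 0,"linear": [0.269,-0.024,-0.055],"roll": 0},{"jaw": 0,"linear": [0.269,-0.024,-0.055],"roll": 0}]}}

```text
t: 30.38
tool_pos: [0.4522, -0.0942, 0.0271]
orientation: [1.235, 1.187, -1.221]
force: [-0.1, 0.1, 0.8]
opening: 0.0465
```

```bash
python3 -c "
from h import *
go([.4513,-.0938,.0245,-1.5])"
```

```text
t 30.38 tcp [ 0.4522 -0.0942  0.0271] jawyaw -1.60 tilt [ 0.013 -0.    -1.   ] q6 -0.29 F [-0.1  0.1  0.8] op 0.0465
[0.4513, -0.0938, 0.0245, -1.5] lin [ 0.0044 -0.0016 -0.0007] roll deg 0.1 (world yaw +) -> tool roll -0.003
```

Call:
{"name": "apply_moves", "arguments": {"series": [{"jaw": 1,"linear": [0.003,-0.0015,-0.001],"roll": 0},{"jaw": 1,"linear": [0.003,-0.0015,-0.001],"roll": 0},{"jaw": 1,"linear": [0.003,-0.0015,-0.001],"roll": 0},{"jaw": 1,"linear": [0.003,-0.0015,-0.001],"roll": 0},{"jaw": 1,"linear": [0.003,-0.0015,-0.001],"roll": 0},{"jaw": 1,"linear": [-0.05,-0.002,-0.001],"roll": 0},{"jaw": 1,"linear": [-0.12,-0.002,-0.001],"roll": 0},{"jaw": 1,"linear": [-0.2,-0.002,-0.001],"roll": 0},{"jaw": 1,"linear": [-0.26,-0.002,-0.001],"roll": 0},{"jaw": 1,"linear": [-0.275,-0.002,-0.001],"roll": 0},{"jaw": 1,"linear": [-0.275,-0.002,-0.001],"roll": 0}]}}

```text
t: 31.75
tool_pos: [0.4489, -0.0935, 0.1915]
orientation: [1.235, 1.187, -1.221]
force: [-0.1, 0.4, -1.2]
opening: 0.0172
```

```bash
python3 -c "
from h import *
go(S(.085,.026,.19,0),S(.085,.026,.12,0))"
```

```text
t 31.75 tcp [ 0.4489 -0.0935  0.1915] jawyaw -1.60 tilt [ 0.012 -0.    -1.   ] q6 -0.29 F [-0.1  0.4 -1.2] op 0.0172
[np.float64(0.5903471954583278), np.float64(-0.2639185385200364), 0.19, -1.5] lin [0.0055 0.2435 0.2773] roll deg 0.1 (world yaw +) -> tool roll -0.003
[np.float64(0.5903471954583278), np.float64(-0.2639185385200364), 0.12, -1.5] lin [0.1222 0.2421 0.2773] roll deg 0.1 (world yaw +) -> tool roll -0.003
```

Call:
{"name": "apply_moves", "arguments": {"series": [{"jaw": 1,"linear": [0,0.04,0.045],"roll": 0},{"jaw": 1,"linear": [0,0.09,0.1],"roll": 0},{"jaw": 1,"linear": [0,0.14,0.16],"roll": 0},{"jaw": 1,"linear": [0,0.19,0.22],"roll": 0},{"jaw": 1,"linear": [0,0.23,0.265],"roll": 0},{"jaw": 1,"linear": [0,0.242,0.277],"roll": 0},{"jaw": 1,"linear": [0,0.242,0.277],"roll": 0},{"jaw": 1,"linear": [0.04,0.242,0.277],"roll": 0},{"jaw": 1,"linear": [0.08,0.242,0.277],"roll": 0},{"jaw": 1,"linear": [0.105,0.242,0.277],"roll": 0},{"jaw": 1,"linear": [0.117,0.242,0.277],"roll": 0},{"jaw": 1,"linear": [0.117,0.242,0.277],"roll": 0}]}}

```text
t: 33.25
tool_pos: [0.5901, -0.2634, 0.1231]
orientation: [1.235, 1.187, -1.221]
force: [-0.9, 0.6, -0.2]
opening: 0.017
```

```bash
python3 -c "
from h import *
go(S(.085,.026,.114,0))"
```

```text
t 33.25 tcp [ 0.5901 -0.2634  0.1231] jawyaw -1.59 tilt [ 0.012 -0.    -1.   ] q6 -0.48 F [-0.9  0.6 -0.2] op 0.0170
[np.float64(0.5903471954583278), np.float64(-0.2639185385200364), 0.114, -1.5] lin [0.0151 0.0003 0.0008] roll deg 0.1 (world yaw +) -> tool roll -0.003
```

Call:
{"name": "apply_moves", "arguments": {"series": [{"jaw": 1,"linear": [0.007,0,0.001],"roll": 0},{"jaw": 1,"linear": [0.011,0,0.001],"roll": 0},{"jaw": 1,"linear": [0.015,0,0.001],"roll": 0},{"jaw": 1,"linear": [0.015,0,0.001],"roll": 0}]}}

```text
t: 33.75
tool_pos: [0.591, -0.2644, 0.1155]
orientation: [1.236, 1.185, -1.22]
force: [-0.7, 0.8, 4.3]
opening: 0.0174
```

Call:
{"name": "apply_moves", "arguments": {"series": [{"jaw": 0,"linear": [0,0,0],"roll": 0},{"jaw": 0,"linear": [0,0,0],"roll": 0},{"jaw": 0,"linear": [0,0,0],"roll": 0},{"jaw": 0,"linear": [-0.04,0,0],"roll": 0},{"jaw": 0,"linear": [-0.12,0,0],"roll": 0},{"jaw": 0,"linear": [-0.16,-0.02,-0.05],"roll": 0},{"jaw": 0,"linear": [-0.16,-0.08,-0.15],"roll": 0},{"jaw": 0,"linear": [-0.16,-0.14,-0.25],"roll": 0},{"jaw": 0,"linear": [-0.14,-0.2,-0.35],"roll": 0},{"jaw": 0,"linear": [-0.12,-0.26,-0.42],"roll": 0},{"jaw": 0,"linear": [-0.12,-0.26,-0.42],"roll": 0}]}}

```text
t: 35.12
tool_pos: [0.4388, -0.0057, 0.184]
orientation: [1.233, 1.188, -1.218]
force: [0.9, -1.0, 0.4]
opening: 0.0463
```

```bash
python3 -c "
from h import *
see('red')
go([.4318,.0155,.1,-1.5],[.4318,.0155,.0245,-1.5])"
```

```text
red [479.4 206.5] [190.1 142.6] P [ 0.5905 -0.2648  0.1543] gap 0.0003 S [0.0852, 0.0252]
red [503.2 207.5] [177.5 129.7] P [ 0.5888 -0.3103  0.1561] gap 0.0002 S [0.0847, -0.0204]
red [526.6 208.4] [165.3 118.4] P [ 0.5878 -0.3572  0.1543] gap 0.0000 S [0.0849, -0.0673]
red top [[479.4, 206.5], [503.2, 207.5], [526.6, 208.4]] scene [[165.3, 118.4], [177.5, 129.7], [190.1, 142.6], [343.9, 202.4]]
t 35.23 tcp [ 0.4404 -0.007   0.185 ] jawyaw -1.46 tilt [ 0.014 -0.001 -1.   ] q6 -0.11 F [ 0.7 -1.6  0.5] op 0.0465
[0.4318, 0.0155, 0.1, -1.5] lin [ 0.1414 -0.0174 -0.0373] roll deg -0.0 (world yaw +) -> tool roll 0.001
[0.4318, 0.0155, 0.0245, -1.5] lin [ 0.2673 -0.0192 -0.0374] roll deg -0.0 (world yaw +) -> tool roll 0.001
```

Call:
{"name": "apply_moves", "arguments": {"series": [{"jaw": 0,"linear": [0.06,-0.0175,-0.037],"roll": 0},{"jaw": 0,"linear": [0.14,-0.0175,-0.0373],"roll": 0},{"jaw": 0,"linear": [0.15,-0.0175,-0.0373],"roll": 0},{"jaw": 0,"linear": [0.2,-0.018,-0.0373],"roll": 0},{"jaw": 0,"linear": [0.25,-0.019,-0.0373],"roll": 0},{"jaw": 0,"linear": [0.267,-0.0195,-0.0373],"roll": 0},{"jaw": 0,"linear": [0.267,-0.0195,-0.0373],"roll": 0},{"jaw": 0,"linear": [0.267,-0.0195,-0.0373],"roll": 0}]}}

```text
t: 36.22
tool_pos: [0.4331, 0.0151, 0.0264]
orientation: [1.235, 1.184, -1.216]
force: [0.1, -1.3, 0.9]
opening: 0.0466
```

```bash
python3 -c "
from h import *
go([.4318,.0155,.0245,-1.5])"
```

```text
t 36.23 tcp [0.4331 0.0151 0.0264] jawyaw -1.48 tilt [ 0.017 -0.001 -1.   ] q6 -0.06 F [ 0.1 -1.3  0.9] op 0.0466
[0.4318, 0.0155, 0.0245, -1.5] lin [ 0.0031 -0.0023 -0.0005] roll deg -0.0 (world yaw +) -> tool roll 0.001
```

Call:
{"name": "apply_moves", "arguments": {"series": [{"jaw": 1,"linear": [0.002,-0.002,-0.0005],"roll": 0},{"jaw": 1,"linear": [0.002,-0.002,-0.0005],"roll": 0},{"jaw": 1,"linear": [0.002,-0.002,-0.0005],"roll": 0},{"jaw": 1,"linear": [0.002,-0.002,-0.0005],"roll": 0},{"jaw": 1,"linear": [0.002,-0.002,-0.0005],"roll": 0},{"jaw": 1,"linear": [-0.05,-0.002,0],"roll": 0},{"jaw": 1,"linear": [-0.12,-0.002,0],"roll": 0},{"jaw": 1,"linear": [-0.2,-0.002,0],"roll": 0},{"jaw": 1,"linear": [-0.26,-0.002,0],"roll": 0},{"jaw": 1,"linear": [-0.275,-0.002,0],"roll": 0},{"jaw": 1,"linear": [-0.275,-0.002,0],"roll": 0}]}}

```text
t: 37.6
tool_pos: [0.4291, 0.0154, 0.1907]
orientation: [1.235, 1.184, -1.217]
force: [-0.2, -0.5, -2.2]
opening: 0.0172
```

```bash
python3 -c "
from h import *
go(S(.085,.072,.19,0),S(.085,.072,.12,0))"
```

```text
t 37.60 tcp [0.4291 0.0154 0.1907] jawyaw -1.48 tilt [ 0.016 -0.001 -1.   ] q6 -0.06 F [-0.2 -0.5 -2.2] op 0.0172
[np.float64(0.591543060713549), np.float64(-0.21793408564418543), 0.19, -1.5] lin [0.0061 0.2806 0.3817] roll deg -0.0 (world yaw +) -> tool roll 0.001
[np.float64(0.591543060713549), np.float64(-0.21793408564418543), 0.12, -1.5] lin [0.1228 0.2787 0.3816] roll deg -0.0 (world yaw +) -> tool roll 0.001
```

Call:
{"name": "apply_moves", "arguments": {"series": [{"jaw": 1,"linear": [0,0.035,0.05],"roll": 0},{"jaw": 1,"linear": [0,0.085,0.115],"roll": 0},{"jaw": 1,"linear": [0,0.135,0.185],"roll": 0},{"jaw": 1,"linear": [0,0.185,0.255],"roll": 0},{"jaw": 1,"linear": [0,0.235,0.32],"roll": 0},{"jaw": 1,"linear": [0,0.265,0.36],"roll": 0},{"jaw": 1,"linear": [0,0.279,0.3816],"roll": 0},{"jaw": 1,"linear": [0,0.279,0.3816],"roll": 0},{"jaw": 1,"linear": [0.04,0.279,0.3816],"roll": 0},{"jaw": 1,"linear": [0.08,0.279,0.3816],"roll": 0},{"jaw": 1,"linear": [0.105,0.279,0.3816],"roll": 0},{"jaw": 1,"linear": [0.117,0.279,0.3816],"roll": 0},{"jaw": 1,"linear": [0.117,0.279,0.3816],"roll": 0}]}}

```text
t: 39.22
tool_pos: [0.5915, -0.2175, 0.1234]
orientation: [1.235, 1.185, -1.216]
force: [0.2, 0.2, 0.4]
opening: 0.0173
```

```bash
python3 -c "
from h import *
go(S(.085,.072,.114,0))"
```

```text
t 39.23 tcp [ 0.5915 -0.2175  0.1234] jawyaw -1.46 tilt [ 0.016 -0.001 -1.   ] q6 -0.41 F [0.2 0.2 0.4] op 0.0173
[np.float64(0.591543060713549), np.float64(-0.21793408564418543), 0.114, -1.5] lin [ 0.0157 -0.0001  0.0006] roll deg -0.0 (world yaw +) -> tool roll 0.001
```

Call:
{"name": "apply_moves", "arguments": {"series": [{"jaw": 1,"linear": [0.007,0,0.0005],"roll": 0},{"jaw": 1,"linear": [0.011,0,0.0005],"roll": 0},{"jaw": 1,"linear": [0.0155,0,0.0005],"roll": 0},{"jaw": 1,"linear": [0.0155,0,0.0005],"roll": 0}]}}

```text
t: 39.72
tool_pos: [0.5924, -0.2182, 0.1153]
orientation: [1.235, 1.183, -1.215]
force: [-0.2, -0.4, 3.7]
opening: 0.0173
```

Call:
{"name": "apply_moves", "arguments": {"series": [{"jaw": 0,"linear": [0,0,0],"roll": 0},{"jaw": 0,"linear": [0,0,0],"roll": 0},{"jaw": 0,"linear": [0,0,0],"roll": 0},{"jaw": 0,"linear": [-0.04,0,0],"roll": 0},{"jaw": 0,"linear": [-0.12,0,0],"roll": 0},{"jaw": 0,"linear": [-0.16,-0.05,-0.05],"roll": 0},{"jaw": 0,"linear": [-0.16,-0.12,-0.15],"roll": 0},{"jaw": 0,"linear": [-0.16,-0.2,-0.25],"roll": 0},{"jaw": 0,"linear": [-0.16,-0.28,-0.33],"roll": 0},{"jaw": 0,"linear": [-0.16,-0.28,-0.33],"roll": 0}]}}

```text
t: 40.98
tool_pos: [0.4261, -0.0139, 0.2079]
orientation: [1.235, 1.183, -1.214]
force: [1.1, 0.6, 1.2]
opening: 0.0463
```

```bash
python3 -c "
from h import *
see('red','blue')
a=cam('top');b=cam('scene')
cv2.imwrite('pics/n1.png',np.hstack([cv2.resize(a['pixels'][140:340,160:560],(400,200)),b['pixels'][70:390,100:460][:, :]][0:1]+[]))
A=cv2.resize(a['pixels'][180:330,400:560],(480,450));B=cv2.resize(b['pixels'][80:380,130:450],(320,300));B=np.vstack([B,np.zeros((150,320,3),np.uint8)])
cv2.imwrite('pics/n1.png',np.hstack([A,B]))
go(S(-.041,0,.14,0),S(-.041,0,.087,0))"
```

```text
red [455.1 205.5] [203.2 154.7] P [ 0.5917 -0.2177  0.1574] gap 0.0011 S [0.0851, 0.0722]
red [479.5 206.5] [189.7 141.4] P [ 0.5902 -0.264   0.1581] gap 0.0013 S [0.0849, 0.0259]
red [503.2 207.5] [177.4 129.6] P [ 0.5888 -0.3102  0.1564] gap 0.0005 S [0.0847, -0.0203]
red [526.6 208.3] [165.1 117.8] P [ 0.5878 -0.3564  0.1566] gap 0.0005 S [0.0849, -0.0665]
red top [[455.1, 205.5], [479.5, 206.5], [503.2, 207.5], [526.6, 208.3]] scene [[165.1, 117.8], [177.4, 129.6], [189.7, 141.4], [203.2, 154.7]]
blue [328.6 176.3] [258.  275.1] P [0.6641 0.0124 0.0642] gap 0.0007 S [0.1516, 0.3041]
blue top [[328.6, 176.3], [237.4, 227.7], [213.4, 241.3], [238.6, 248.1], [488.5, 274.8], [509.2, 304.6], [74.9, 346.2]] scene [[238.3, 106.1], [258.0, 275.1], [408.5, 292.2], [426.8, 305.7]]
t 41.17 tcp [ 0.4281 -0.0157  0.2083] jawyaw -1.40 tilt [ 0.019 -0.002 -1.   ] q6 -0.13 F [-0.3 -0.5 -0.7] op 0.0465
[np.float64(0.4637138572193503), np.float64(-0.2866341200986073), 0.14, -1.5] lin [0.116  0.0682 0.4498] roll deg -0.1 (world yaw +) -> tool roll 0.003
[np.float64(0.4637138572193503), np.float64(-0.2866341200986073), 0.087, -1.5] lin [0.2043 0.0665 0.4496] roll deg -0.1 (world yaw +) -> tool roll 0.003
```

View pics/n1.png

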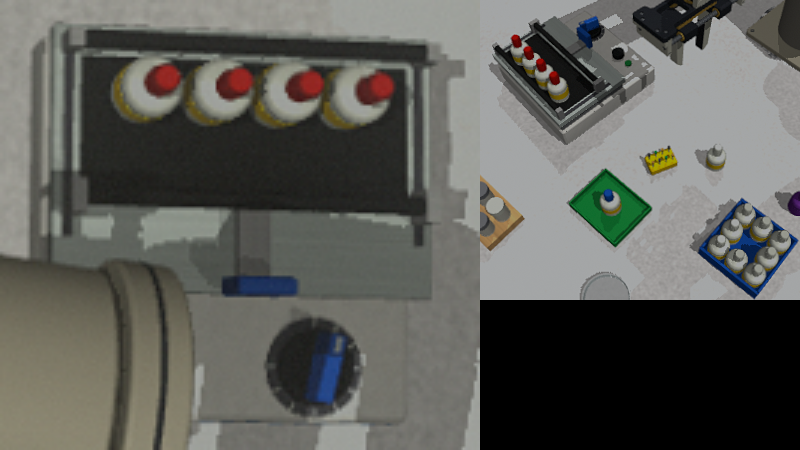

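Call:
{"name": "apply_moves", "arguments": {"series": [{"jaw": 0,"linear": [0,0.03,0.1],"roll": 0},{"jaw": 0,"linear": [0,0.045,0.2],"roll": 0},{"jaw": 0,"linear": [0,0.06,0.3],"roll": 0},{"jaw": 0,"linear": [0.03,0.068,0.4],"roll": 0},{"jaw": 0,"linear": [0.08,0.068,0.45],"roll": 0},{"jaw": 0,"linear": [0.116,0.068,0.45],"roll": 0},{"jaw": 0,"linear": [0.116,0.068,0.45],"roll": 0},{"jaw": 0,"linear": [0.17,0.067,0.4496],"roll": 0},{"jaw": 0,"linear": [0.203,0.067,0.4496],"roll": 0},{"jaw": 0,"linear": [0.203,0.067,0.4496],"roll": 0},{"jaw": 1,"linear": [0.203,0.067,0.4496],"roll": 0},{"jaw": 1,"linear": [0.203,0.067,0.4496],"roll": 0},{"jaw": 1,"linear": [0.203,0.067,0.4496],"roll": 0},{"jaw": 1,"linear": [0.203,0.067,0.4496],"roll": 0},{"jaw": 1,"linear": [0.203,0.067,0.4496],"roll": 0}], "force": 30}}

```text
t: 43.05
tool_pos: [0.4645, -0.2869, 0.0884]
orientation: [1.235, 1.181, -1.213]
force: [1.4, 1.3, 2.0]
opening: 0.0117
```

```bash
python3 -c "
from h import *
go(S(-.001,0,.087,0),S(.009,0,.087,0))"
```

```text
t 43.05 tcp [ 0.4645 -0.2869  0.0884] jawyaw -1.40 tilt [ 0.02  -0.003 -1.   ] q6 -0.63 F [1.4 1.3 2. ] op 0.0117
[np.float64(0.5037003379809598), np.float64(-0.28767400292923434), 0.087, -1.5] lin [ 0.0036  0.0653 -0.0003] roll deg -0.1 (world yaw +) -> tool roll 0.003
[np.float64(0.5136969581713622), np.float64(-0.2879339736368911), 0.087, -1.5] lin [ 0.004   0.082  -0.0003] roll deg -0.1 (world yaw +) -> tool roll 0.003
```

Call:
{"name": "apply_moves", "arguments": {"series": [{"jaw": 1,"linear": [0.002,0.012,0],"roll": 0},{"jaw": 1,"linear": [0.002,0.024,0],"roll": 0},{"jaw": 1,"linear": [0.002,0.036,0],"roll": 0},{"jaw": 1,"linear": [0.002,0.048,0],"roll": 0},{"jaw": 1,"linear": [0.002,0.058,0],"roll": 0},{"jaw": 1,"linear": [0.002,0.064,0],"roll": 0},{"jaw": 1,"linear": [0.002,0.067,0],"roll": 0},{"jaw": 1,"linear": [0.002,0.07,0],"roll": 0},{"jaw": 1,"linear": [0.002,0.073,0],"roll": 0},{"jaw": 1,"linear": [0.002,0.076,0],"roll": 0},{"jaw": 1,"linear": [0.002,0.076,0],"roll": 0}]}}

```text
t: 44.42
tool_pos: [0.5101, -0.2883, 0.0884]
orientation: [1.235, 1.18, -1.214]
force: [-2.3, -0.7, 4.7]
opening: 0.012
```

```bash
python3 -c "
from h import *
go(S(.009,0,.088,0));see('red')"
```

```text
t 44.42 tcp [ 0.5101 -0.2883  0.0884] jawyaw -1.41 tilt [ 0.02  -0.003 -1.   ] q6 -0.59 F [-2.3 -0.7  4.7] op 0.0120
[np.float64(0.5136969581713622), np.float64(-0.2879339736368911), 0.088, -1.5] lin [ 0.0008  0.006  -0.0007] roll deg -0.1 (world yaw +) -> tool roll 0.003
red [455.2 205.2] [203.1 154.6] P [ 0.592  -0.2176  0.1581] gap 0.0008 S [0.0855, 0.0723]
red [479.4 206.1] [189.7 141.7] P [ 0.5908 -0.2637  0.158 ] gap 0.0008 S [0.0855, 0.0262]
red top [[455.2, 205.2], [479.4, 206.1]] scene [[164.2, 116.5], [176.3, 128.4], [189.7, 141.7], [203.1, 154.6]]
```

Call:
{"name": "apply_moves", "arguments": {"series": [{"jaw": 1,"linear": [0.001,0.002,0],"roll": 0},{"jaw": 1,"linear": [0.001,0.004,0],"roll": 0},{"jaw": 1,"linear": [0.001,0.006,0],"roll": 0},{"jaw": 1,"linear": [0.001,0.006,0],"roll": 0}]}}

```text
t: 45.02
tool_pos: [0.5135, -0.2884, 0.0884]
orientation: [1.234, 1.18, -1.214]
force: [-4.7, 0.3, 8.0]
opening: 0.0116
```

Call:
{"name": "apply_moves", "arguments": {"series": [{"jaw": 1,"linear": [0.001,0.002,0],"roll": 0},{"jaw": 1,"linear": [0.001,0.004,0],"roll": 0},{"jaw": 1,"linear": [0.001,0.004,0],"roll": 0}]}}

```text
t: 45.4
tool_pos: [0.5153, -0.2885, 0.0884]
orientation: [1.234, 1.182, -1.215]
force: [-7.5, 0.9, 10.5]
opening: 0.012
```

```bash
python3 -c "
from h import *
go(S(.009,0,.088,0));see('red')"
```

```text
t 45.40 tcp [ 0.5153 -0.2885  0.0884] jawyaw -1.42 tilt [ 0.019 -0.003 -1.   ] q6 -0.58 F [-7.5  0.9 10.5] op 0.0120
[np.float64(0.5136969581713622), np.float64(-0.2879339736368911), 0.088, -1.5] lin [ 0.0006 -0.0026 -0.0008] roll deg -0.1 (world yaw +) -> tool roll 0.003
red [455.3 202.3] [200.8 156.2] P [ 0.5975 -0.2181  0.1576] gap 0.0007 S [0.091, 0.072]
red [479.5 203.4] [187.7 143.2] P [ 0.5959 -0.2642  0.1574] gap 0.0004 S [0.0905, 0.0259]
red top [[455.3, 202.3], [479.5, 203.4]] scene [[162.4, 117.8], [174.2, 129.6], [187.7, 143.2], [200.8, 156.2]]
```

Call:
{"name": "apply_moves", "arguments": {"series": [{"jaw": 0,"linear": [-0.001,0,0],"roll": 0},{"jaw": 0,"linear": [-0.001,0,0],"roll": 0},{"jaw": 0,"linear": [-0.001,0,0],"roll": 0},{"jaw": 0,"linear": [-0.05,0,0],"roll": -0.2},{"jaw": 0,"linear": [-0.12,0,0],"roll": -0.4},{"jaw": 0,"linear": [-0.16,0,0],"roll": -0.7},{"jaw": 0,"linear": [-0.16,-0.1,0.05],"roll": -1},{"jaw": 0,"linear": [-0.16,-0.17,0.08],"roll": -1},{"jaw": 0,"linear": [-0.16,-0.17,0.08],"roll": -1}]}}

```text
t: 46.62
tool_pos: [0.4079, -0.3348, 0.1824]
orientation: [0.84, 1.386, -0.83]
force: [1.3, -0.5, -0.8]
opening: 0.0465
```

```bash
python3 -c "
from h import *
see('red')
for n,x0,y0 in(('top',490,285),('scene',225,92)):
    c=cam(n);c['pixels']=cv2.imread(f'pics/{n}0.png')
    im=c['pixels'];h=cv2.cvtColor(im,cv2.COLOR_BGR2HSV);H,Sa,V=cv2.split(h)
    m=((H>105)&(H<125)&(Sa>120)&(V>40)).astype(np.uint8);n_,l,st,ce=cv2.connectedComponentsWithStats(m)
    for i in range(1,n_):
        x,y,w,hh,ar=st[i]
        if x>=x0-2 and y>=y0-2 and x<x0+40 and y<y0+40 and ar>40:
            yy,xx=np.where(l==i);uv=np.c_[xx,yy].astype(float)
            for z in(.076,.09):
                P=plane(c,uv,z)[:,:2];mu=P.mean(0);w_,v=np.linalg.eigh(np.cov((P-mu).T));print(n,z,ar,mu.round(4),'yaw',np.degrees(np.arctan2(v[1,1],v[0,1])).round(1),(np.sqrt(w_*12)*1000).round(1), st[i][:4])
c=cam('top');print('disc',plane(c,[[505,302.3]],.063))
c['pixels']=cv2.imread('pics/top0.png');cv2.imwrite('pics/k.png',np.hstack([cv2.resize(ortho(c,.09,.36,.46,-.40,-.30,4000),(400,400)),cv2.resize(ortho(c,.063,.36,.46,-.40,-.30,4000),(400,400))]))
go()"
```

```text
red [455.3 202.4] [200.9 156. ] P [ 0.5972 -0.2179  0.1581] gap 0.0007 S [0.0907, 0.0722]
red [479.5 203.5] [187.6 143. ] P [ 0.5958 -0.2642  0.1578] gap 0.0008 S [0.0904, 0.0259]
red [503.5 204.6] [174.9 130.4] P [ 0.5942 -0.3106  0.1579] gap 0.0008 S [0.09, -0.0205]
red [526.6 205.7] [163.  118.4] P [ 0.5926 -0.3558  0.1588] gap 0.0009 S [0.0896, -0.0658]
red top [[455.3, 202.4], [479.5, 203.5], [503.5, 204.6], [526.6, 205.7]] scene [[163.0, 118.4], [174.9, 130.4], [187.6, 143.0], [200.9, 156.0]]
top 0.076 128 [ 0.4088 -0.3484] yaw 166.7 [13.  44.6] [505 291  10  24]
top 0.09 128 [ 0.4092 -0.343 ] yaw 166.7 [12.9 44. ] [505 291  10  24]
scene 0.076 209 [ 0.4116 -0.3458] yaw -175.3 [33.4 49. ] [229  97  20  17]
scene 0.09 209 [ 0.4193 -0.3332] yaw -175.3 [32.8 48.1] [229  97  20  17]
disc [[ 0.41016542 -0.34392124  0.063     ]]
t 46.88 tcp [ 0.4113 -0.3331  0.1825] jawyaw 28.65 tilt [ 0.019 -0.003 -1.   ] q6 -1.29 F [-0.3 -0.7 -0.6] op 0.0462
```

View pics/k.png

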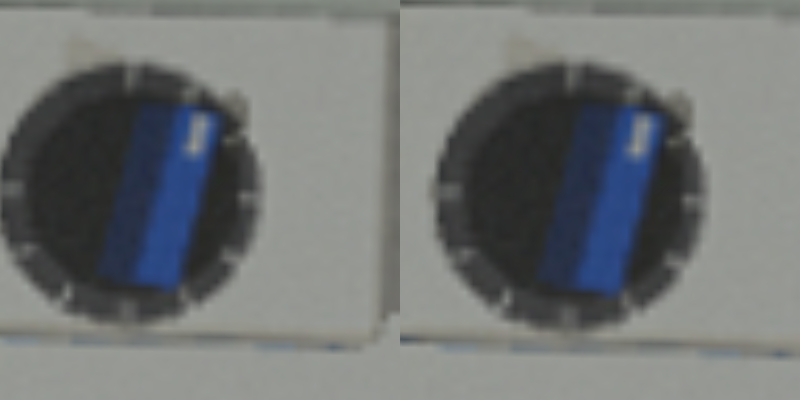

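Call:
{"name": "apply_moves", "arguments": {"series": [{"jaw": 0,"linear": [0,0,0],"roll": -0.35},{"jaw": 0,"linear": [0,0,0],"roll": -0.7},{"jaw": 0,"linear": [0,0,0],"roll": -1},{"jaw": 0,"linear": [0,0,0],"roll": -1},{"jaw": 0,"linear": [0,0,0],"roll": -1}]}}

```text
t: 47.5
tool_pos: [0.4117, -0.3328, 0.1824]
orientation: [0.432, 1.509, -0.428]
force: [-0.0, -0.6, 0.1]
opening: 0.0466
```

```bash
python3 -c "
from h import *
go([.4102,-.344,.1,77.3],[.4102,-.344,.043,77.3])"
```

```text
t 47.50 tcp [ 0.4117 -0.3328  0.1824] jawyaw 58.49 tilt [ 0.019 -0.003 -1.   ] q6 -1.81 F [-0.  -0.6  0.1] op 0.0466
[0.4102, -0.344, 0.1, 77.3] lin [ 0.1373 -0.0183  0.0052] roll deg 18.8 (world yaw +) -> tool roll -0.627
[0.4102, -0.344, 0.043, 77.3] lin [ 0.2323 -0.019   0.0035] roll deg 18.8 (world yaw +) -> tool roll -0.627
```

Call:
{"name": "apply_moves", "arguments": {"series": [{"jaw": 0,"linear": [0.05,-0.018,0.005],"roll": -0.3},{"jaw": 0,"linear": [0.12,-0.0185,0.005],"roll": -0.627},{"jaw": 0,"linear": [0.15,-0.0185,0.005],"roll": -0.627},{"jaw": 0,"linear": [0.19,-0.019,0.004],"roll": -0.627},{"jaw": 0,"linear": [0.22,-0.019,0.0035],"roll": -0.627},{"jaw": 0,"linear": [0.228,-0.019,0.0035],"roll": -0.627},{"jaw": 0,"linear": [0.228,-0.019,0.0035],"roll": -0.627}]}}

```text
t: 48.38
tool_pos: [0.4104, -0.3441, 0.0459]
orientation: [0.174, 1.544, -0.175]
force: [-0.0, 0.3, 0.5]
opening: 0.0465
```

```bash
python3 -c "
from h import *
go([.4102,-.344,.042,77.3])"
```

```text
t 48.38 tcp [ 0.4104 -0.3441  0.0459] jawyaw 77.23 tilt [ 0.019 -0.003 -1.   ] q6 -2.15 F [-0.   0.3  0.5] op 0.0465
[0.4102, -0.344, 0.042, 77.3] lin [ 0.0066  0.0002 -0.0004] roll deg 0.1 (world yaw +) -> tool roll -0.002
```

Call:
{"name": "apply_moves", "arguments": {"series": [{"jaw": 0,"linear": [0.005,0,0],"roll": 0},{"jaw": 0,"linear": [0.005,0,0],"roll": 0},{"jaw": 1,"linear": [0.005,0,0],"roll": 0},{"jaw": 1,"linear": [0.005,0,0],"roll": 0},{"jaw": 1,"linear": [0.005,0,0],"roll": 0},{"jaw": 1,"linear": [0.005,0,0],"roll": 0},{"jaw": 1,"linear": [0.005,0,0],"roll": 0}], "force": 45}}

```text
t: 49.25
tool_pos: [0.4102, -0.3453, 0.0431]
orientation: [0.173, 1.544, -0.177]
force: [-1.2, -4.9, -2.4]
opening: 0.0114
```

Call:
{"name": "apply_moves", "arguments": {"series": [{"jaw": 1,"linear": [0,0,0],"roll": 0.25},{"jaw": 1,"linear": [0,0,0],"roll": 0.5},{"jaw": 1,"linear": [0,0,0],"roll": 0.75},{"jaw": 1,"linear": [0,0,0],"roll": 1},{"jaw": 1,"linear": [0,0,0],"roll": 1}]}}

```text
t: 49.88
tool_pos: [0.4106, -0.3446, 0.0431]
orientation: [0.585, 1.471, -0.579]
force: [2.7, 3.3, -0.2]
opening: 0.0115
```

```bash
python3 -c "
from h import *
go([.4102,-.344,.043,None]);print(read_state()['wrist_torque'])"
```

```text
t 49.88 tcp [ 0.4106 -0.3446  0.0431] jawyaw 47.27 tilt [ 0.02  -0.004 -1.   ] q6 -1.63 F [ 2.7  3.3 -0.2] op 0.0115
[0.4102, -0.344, 0.043, None] lin [ 0.0001  0.0003 -0.0012] roll deg 0.0 (world yaw +) -> tool roll 0.000
[ 0.6754666  -0.5160305  -0.07157705]
```

Call:
{"name": "apply_moves", "arguments": {"series": [{"jaw": 1,"linear": [0,0,-0.001],"roll": 0.25},{"jaw": 1,"linear": [0,0,-0.001],"roll": 0.5},{"jaw": 1,"linear": [0,0,-0.001],"roll": 0.75},{"jaw": 1,"linear": [0,0,-0.001],"roll": 1},{"jaw": 1,"linear": [0,0,-0.001],"roll": 1}]}}

```text
t: 50.5
tool_pos: [0.4114, -0.3441, 0.0431]
orientation: [0.988, 1.317, -0.972]
force: [6.3, 1.5, -3.4]
opening: 0.0116
```

Call:
{"name": "apply_moves", "arguments": {"series": [{"jaw": 1,"linear": [0,0,0],"roll": 0.25},{"jaw": 1,"linear": [0,0,0],"roll": 0.5},{"jaw": 1,"linear": [0,0,0],"roll": 0.75},{"jaw": 1,"linear": [0,0,0],"roll": 1},{"jaw": 1,"linear": [0,0,0],"roll": 1}]}}

```text
t: 51.12
tool_pos: [0.4125, -0.3441, 0.0431]
orientation: [1.378, 1.079, -1.351]
force: [6.2, 1.3, -3.8]
opening: 0.0112
```

Call:
{"name": "apply_moves", "arguments": {"series": [{"jaw": 1,"linear": [0,0,0],"roll": 0.25},{"jaw": 1,"linear": [0,0,0],"roll": 0.5},{"jaw": 1,"linear": [0,0,0],"roll": 0.75},{"jaw": 1,"linear": [0,0,0],"roll": 1},{"jaw": 1,"linear": [0,0,0],"roll": 1}]}}

```text
t: 51.75
tool_pos: [0.4133, -0.3446, 0.0431]
orientation: [1.745, 0.746, -1.706]
force: [6.0, -1.9, -3.8]
opening: 0.0116
```

```bash
python3 -c "
from h import *
go([.4102,-.344,.043,None]);print(read_state()['wrist_torque'])"
```

```text
t 51.75 tcp [ 0.4133 -0.3446  0.0431] jawyaw -42.42 tilt [ 0.025 -0.006 -1.   ] q6 -0.07 F [ 6.  -1.9 -3.8] op 0.0116
[0.4102, -0.344, 0.043, None] lin [ 0.0001 -0.0045  0.0028] roll deg 0.0 (world yaw +) -> tool roll 0.000
[-0.45301846 -0.65662653  0.03150668]
```

Call:
{"name": "apply_moves", "arguments": {"series": [{"jaw": 1,"linear": [0,-0.003,0.002],"roll": 0.25},{"jaw": 1,"linear": [0,-0.004,0.003],"roll": 0.5},{"jaw": 1,"linear": [0,-0.004,0.003],"roll": 0.75},{"jaw": 1,"linear": [0,-0.004,0.003],"roll": 1},{"jaw": 1,"linear": [0,-0.004,0.003],"roll": 1}]}}

```text
t: 52.38
tool_pos: [0.4137, -0.3455, 0.0432]
orientation: [2.08, 0.305, -2.018]
force: [18.4, -6.3, -13.3]
opening: 0.0115
```

Call:
{"name": "apply_moves", "arguments": {"series": [{"jaw": 1,"linear": [0,0,0],"roll": 0.25},{"jaw": 1,"linear": [0,0,0],"roll": 0.5},{"jaw": 1,"linear": [0,0,0],"roll": 0.75},{"jaw": 1,"linear": [0,0,0],"roll": 1},{"jaw": 1,"linear": [0,0,0],"roll": 1}]}}

```text
t: 53.0
tool_pos: [0.4141, -0.3465, 0.0432]
orientation: [-2.147, 0.233, 2.077]
force: [3.2, -3.6, -5.1]
opening: 0.0115
```

```bash
python3 -c "
from h import *
go([.4102,-.344,.043,None]);print(read_state()['wrist_torque'])"
```

```text
t 53.00 tcp [ 0.4141 -0.3465  0.0432] jawyaw -102.21 tilt [ 0.032 -0.01  -0.999] q6 0.97 F [ 3.2 -3.6 -5.1] op 0.0115
[0.4102, -0.344, 0.043, None] lin [ 0.0001 -0.0026  0.0072] roll deg 0.0 (world yaw +) -> tool roll 0.000
[-0.64707561 -0.18288734 -0.0571877 ]
```

Call:
{"name": "apply_moves", "arguments": {"series": [{"jaw": 1,"linear": [0,0,0],"roll": 0.25},{"jaw": 1,"linear": [0,0,0],"roll": 0.5},{"jaw": 1,"linear": [0,0,0],"roll": 0.75},{"jaw": 1,"linear": [0,0,0],"roll": 1},{"jaw": 1,"linear": [0,0,0],"roll": 1}]}}

```text
t: 53.62
tool_pos: [0.4136, -0.3473, 0.0432]
orientation: [-1.826, 0.688, 1.761]
force: [0.4, -5.2, -2.8]
opening: 0.0116
```

Call:
{"name": "apply_moves", "arguments": {"series": [{"jaw": 1,"linear": [0,0,0],"roll": 0.25},{"jaw": 1,"linear": [0,0,0],"roll": 0.5},{"jaw": 1,"linear": [0,0,0],"roll": 0.75},{"jaw": 1,"linear": [0,0,0],"roll": 1},{"jaw": 1,"linear": [0,0,0],"roll": 1}]}}

```text
t: 54.25
tool_pos: [0.4129, -0.3478, 0.0432]
orientation: [-1.466, 1.033, 1.41]
force: [-4.5, -4.0, 1.3]
opening: 0.0116
```

Call:
{"name": "apply_moves", "arguments": {"series": [{"jaw": 1,"linear": [0,0,0],"roll": 0.2},{"jaw": 1,"linear": [0,0,0],"roll": 0.4},{"jaw": 1,"linear": [0,0,0],"roll": 0.6},{"jaw": 1,"linear": [0,0,0],"roll": 0.8},{"jaw": 1,"linear": [0,0,0],"roll": 0.8}]}}

```text
t: 54.88
tool_pos: [0.4123, -0.3478, 0.0431]
orientation: [-1.161, 1.238, 1.113]
force: [-4.5, -2.7, 2.5]
opening: 0.0113
```

```bash
python3 -c "
from h import *
go([.4102,-.344,.043,None]);print(read_state()['wrist_torque'])"
```

```text
t 54.88 tcp [ 0.4123 -0.3478  0.0431] jawyaw 174.61 tilt [ 0.029 -0.012 -0.999] q6 2.43 F [-4.5 -2.7  2.5] op 0.0113
[0.4102, -0.344, 0.043, None] lin [0.     0.0041 0.006 ] roll deg 0.0 (world yaw +) -> tool roll 0.000
[-0.11640546  1.39645663  0.50827228]
```

Call:
{"name": "apply_moves", "arguments": {"series": [{"jaw": 1,"linear": [0,0,0],"roll": 0.1},{"jaw": 1,"linear": [0,0,0],"roll": 0.2},{"jaw": 1,"linear": [0,0,0],"roll": 0.27},{"jaw": 1,"linear": [0,0,0],"roll": 0.27}]}}

```text
t: 55.38
tool_pos: [0.4123, -0.3487, 0.0433]
orientation: [-1.059, 1.295, 1.01]
force: [-2.1, -5.1, -0.8]
opening: 0.0128
```

```bash
python3 -c "
from h import *
go();print(read_state()['wrist_torque'])"
```

```text
t 55.38 tcp [ 0.4123 -0.3487  0.0433] jawyaw 166.74 tilt [ 0.029 -0.014 -0.999] q6 2.56 F [-2.1 -5.1 -0.8] op 0.0128
[-0.68417385  0.73117486  0.7141445 ]
```

Call:
{"name": "apply_moves", "arguments": {"series": [{"jaw": 0.2,"linear": [0,0,0],"roll": 0},{"jaw": 0.2,"linear": [0,0,0],"roll": 0},{"jaw": 0.2,"linear": [0,0,0],"roll": 0},{"jaw": 0.2,"linear": [-0.05,0,0],"roll": 0},{"jaw": 0.2,"linear": [-0.12,0,0],"roll": 0},{"jaw": 0.2,"linear": [-0.2,0,0],"roll": 0},{"jaw": 0.2,"linear": [-0.25,0.05,0.1],"roll": 0},{"jaw": 0.2,"linear": [-0.25,0.05,0.2],"roll": 0},{"jaw": 0.2,"linear": [-0.25,0.05,0.3],"roll": 0},{"jaw": 0.2,"linear": [-0.25,0.05,0.3],"roll": 0}]}}

```text
t: 56.62
tool_pos: [0.3913, -0.2027, 0.1889]
orientation: [-1.089, 1.215, 1.057]
force: [-1.0, -0.6, -0.6]
opening: 0.0371
```

```bash
python3 -c "
from h import *
see('red','blue');go()
a=cam('top');b=cam('scene')
A=cv2.resize(a['pixels'][180:330,400:560],(480,450));B=cv2.resize(b['pixels'][80:380,130:450],(320,300));B=np.vstack([B,cv2.resize(a['pixels'][200:280,165:325],(320,150))])
cv2.imwrite('pics/z1.png',np.hstack([A,B]))"
```

```text
red [455.2 202.4] [200.7 156. ] P [ 0.5974 -0.2179  0.1583] gap 0.0012 S [0.0908, 0.0722]
red [479.3 203.5] [187.6 143. ] P [ 0.5958 -0.2638  0.1582] gap 0.0011 S [0.0904, 0.0263]
red [503.2 204.7] [174.9 130.4] P [ 0.5941 -0.3101  0.1582] gap 0.0013 S [0.09, -0.02]
red [526.5 205.6] [162.9 118.4] P [ 0.5928 -0.3556  0.1591] gap 0.0010 S [0.0898, -0.0655]
red top [[455.2, 202.4], [479.3, 203.5], [503.2, 204.7], [526.5, 205.6]] scene [[162.9, 118.4], [174.9, 130.4], [187.6, 143.0], [200.7, 156.0]]
blue [328.7 176.1] [258.  275.1] P [0.6643 0.0124 0.0645] gap 0.0003 S [0.1518, 0.3041]
blue top [[328.7, 176.1], [237.4, 227.4], [238.6, 247.5], [488.7, 248.7], [513.9, 301.8], [74.6, 346.3]] scene [[239.9, 104.2], [216.7, 127.5], [258.0, 275.1], [408.4, 292.1], [426.8, 305.6]]
t 56.73 tcp [ 0.3914 -0.2034  0.1887] jawyaw 170.25 tilt [ 0.063  0.028 -0.998] q6 2.66 F [ 0.2  0.2 -0.4] op 0.0372
```

View pics/z1.png

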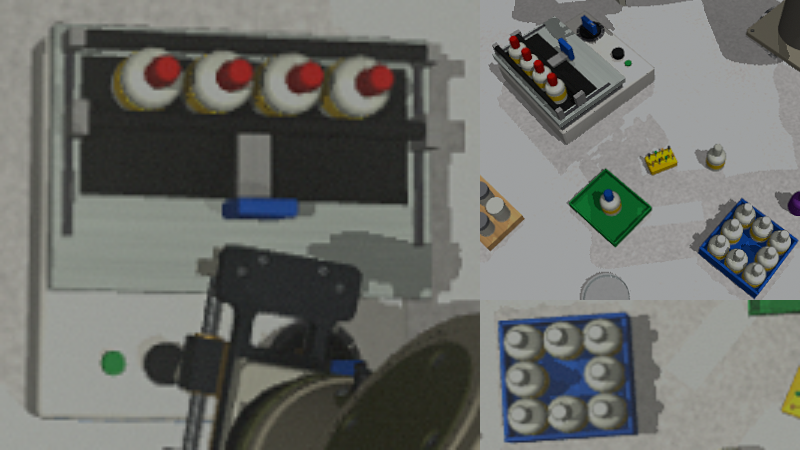

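Call:
{"name": "apply_moves", "arguments": {"series": [{"jaw": 0.2,"linear": [0,0,0],"roll": -0.3},{"jaw": 0.2,"linear": [0,0,0],"roll": -0.6},{"jaw": 0.2,"linear": [0,0,0],"roll": -0.6},{"jaw": 0.2,"linear": [0,0,0],"roll": -0.6}]}}

```text
t: 57.32
tool_pos: [0.3913, -0.2049, 0.1885]
orientation: [-1.322, 1.076, 1.273]
force: [0.6, -0.0, 0.5]
opening: 0.037
```

```bash
python3 -c "
from h import *
c=cam('scene')
h=cv2.cvtColor(c['pixels'],cv2.COLOR_BGR2HSV)
yy,xx=np.where(((h[...,0]>105)&(h[...,0]<125)&(h[...,1]>120))[92:125,225:262]);print('key px',len(xx),xx.min()+225,xx.max()+225,yy.min()+92,yy.max()+92)
b=[ (ce,st) for ce,st in blobs(cam('top'),'blue') if 470<ce[0]<530 and ce[1]>230];print(b)
go();print(read_state()['q'].round(3));close_job()"
```

```text
key px 177 231 247 96 114
[(array([488.6, 248.7]), array([478, 246,  21,   7, 126], dtype=int32))]
t 57.42 tcp [ 0.3913 -0.2047  0.1886] jawyaw -171.96 tilt [ 0.062  0.028 -0.998] q6 2.35 F [-0.1 -0.9  0.2] op 0.0374
[-0.655 -0.365  1.936  0.06   1.539  2.345]
the job is handed in; nothing more can be done
```

The job is handed in, at about 57 s of the 210 s allowed. I drew the clamp bar back, stood the blue-capped bottle in the green pan and loaded four red-capped bottles onto the shaker: the crate one and the three on the bench. Then I slid the clamp bar up against the row and wound the timer key about 270° to its stop. One bench bottle was knocked aside partway through; I measured it again before picking it up.

**Last checks**
- **Red bottles:** the row stands at shaker x 90 to 91 mm, y −66 to +72 mm, with cap heights that match standing upright.
- **Clamp bar:** it is against the bottles. They moved 5 mm back to the rear bar, and I stopped pushing at about 7 N.
- **Blue bottle:** it stands in the pan near its centre.
- **Bystanders:** the last picture shows all eight white-capped crate bottles in place and the bystanders in view standing as before. The jaw model was outside it.
- **Timer:** I judged the stop from 270.5° of gripper turn, a rise in turning torque to 0.7 N m and the grip being forced open. The arm partly hid the key in the last picture, so I have no direct reading of its angle.

**What disagreed or went wrong**
- **Height offset:** the reported tool height was about 25 to 31 mm lower than the fingertips in the pictures. My first grip on the clamp plate closed above it. I corrected for this using the contact heights.
- **Wrist joint:** when I backed away from the key, the last joint read 2.66 rad, its limit. I turned it back straight away. I could not tell whether it went past.

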